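# Fit the graphite bars and lock the mould bed

### The job

Set up the mould bed for casting: seat every graphite bar lying on the bench in a pocket of the bed (any bar in any pocket, one to each), tight as the fit is, so that it lies flat and fully home on the pocket floor. Only when all the bars are in, turn the clamp knobs clockwise to their end stops, first red, then yellow, then blue, and leave the bars seated. Do not knock over the glass tumblers or the jar.

Things in the scene. Friction and masses are not known exactly. Their poses are not given: they have to be found in the camera images.
- bar0_mid (a point): centre of a loose black graphite bar with bright steel end faces, 64 mm long (its x axis) and 38 by 38 mm square (y and z), edges rounded by 2 mm, about 160 g, lying on the bench with its centre 19 mm up; None if this bar is absent from the start (3 or 4 of the four are present) or while it is held
- bar1_mid (a point): centre of a loose black graphite bar with bright steel end faces, 64 mm long (its x axis) and 38 by 38 mm square (y and z), edges rounded by 2 mm, about 160 g, lying on the bench with its centre 19 mm up; None if this bar is absent from the start (3 or 4 of the four are present) or while it is held
- bar2_mid (a point): centre of a loose black graphite bar with bright steel end faces, 64 mm long (its x axis) and 38 by 38 mm square (y and z), edges rounded by 2 mm, about 160 g, lying on the bench with its centre 19 mm up; None if this bar is absent from the start (3 or 4 of the four are present) or while it is held
- bar3_mid (a point): centre of a loose black graphite bar with bright steel end faces, 64 mm long (its x axis) and 38 by 38 mm square (y and z), edges rounded by 2 mm, about 160 g, lying on the bench with its centre 19 mm up; None if this bar is absent from the start (3 or 4 of the four are present) or while it is held
- pocket0 (a point): centre of the mouth, 20 mm above the bench, of the near right pocket in the mould bed, with a rust-brown floor. It is 65 mm along this point's y, 39 mm along x (0.5 mm play each side of a bar), 13 mm deep, rims sharp: a bar goes in most surely tilted about 15 degrees, one end first, then rocked flat. A bar that is home has its centre 6 mm above this point, its length along y, and stands 25 mm out of the bed
- pocket1 (a point): centre of the mouth, 20 mm above the bench, of the near left pocket in the mould bed, with a rust-brown floor. It is 65 mm along this point's y, 39 mm along x (0.5 mm play each side of a bar), 13 mm deep, rims sharp: a bar goes in most surely tilted about 15 degrees, one end first, then rocked flat. A bar that is home has its centre 6 mm above this point, its length along y, and stands 25 mm out of the bed
- pocket2 (a point): centre of the mouth, 20 mm above the bench, of the far right pocket in the mould bed, with a rust-brown floor. It is 65 mm along this point's y, 39 mm along x (0.5 mm play each side of a bar), 13 mm deep, rims sharp: a bar goes in most surely tilted about 15 degrees, one end first, then rocked flat. A bar that is home has its centre 6 mm above this point, its length along y, and stands 25 mm out of the bed
- pocket3 (a point): centre of the mouth, 20 mm above the bench, of the far left pocket in the mould bed, with a rust-brown floor. It is 65 mm along this point's y, 39 mm along x (0.5 mm play each side of a bar), 13 mm deep, rims sharp: a bar goes in most surely tilted about 15 degrees, one end first, then rocked flat. A bar that is home has its centre 6 mm above this point, its length along y, and stands 25 mm out of the bed
- bed: fixed aluminium mould bed, 200 (x) by 210 (y) by 20 mm high, turned up to 0.3 rad on the bench; origin under its middle, x pointing away from the robot, z up. Its four pockets lie 74 mm apart in x and 84 mm apart in y, so seated bars are 36 mm apart side by side and 20 mm end to end; the knobs' axes are 59 mm beyond the far pockets' centres
- red_knob (a joint): angle of the red clamp knob: grows as it turns clockwise seen from above, from 0 (slack) to 2.0 rad (end stop, tight; anything over 1.88 is tight); starts between 0 and 0.5; stays where it is left, friction 0.03 N m
- red_knob_grip (a point): the red knob's axis at the height to grip, 65 mm above the bench. A bar grip 38 mm long, 14 mm thick, 32 mm high (25 mm below to 7 mm above this point) on a 40 mm disc; the frame turns with it: x along the bar, y across it, z up. The knobs stand 70 mm apart on the bed's far (+x) edge, the order of their colours varies; their round steel seats, 64 mm wide, are fixed
- yellow_knob (a joint): angle of the yellow clamp knob: grows as it turns clockwise seen from above, from 0 (slack) to 2.0 rad (end stop, tight; anything over 1.88 is tight); starts between 0 and 0.5; stays where it is left, friction 0.03 N m
- yellow_knob_grip (a point): the yellow knob's axis at the height to grip, 65 mm above the bench. A bar grip 38 mm long, 14 mm thick, 32 mm high (25 mm below to 7 mm above this point) on a 40 mm disc; the frame turns with it: x along the bar, y across it, z up. The knobs stand 70 mm apart on the bed's far (+x) edge, the order of their colours varies; their round steel seats, 64 mm wide, are fixed
- blue_knob (a joint): angle of the blue clamp knob: grows as it turns clockwise seen from above, from 0 (slack) to 2.0 rad (end stop, tight; anything over 1.88 is tight); starts between 0 and 0.5; stays where it is left, friction 0.03 N m
- blue_knob_grip (a point): the blue knob's axis at the height to grip, 65 mm above the bench. A bar grip 38 mm long, 14 mm thick, 32 mm high (25 mm below to 7 mm above this point) on a 40 mm disc; the frame turns with it: x along the bar, y across it, z up. The knobs stand 70 mm apart on the bed's far (+x) edge, the order of their colours varies; their round steel seats, 64 mm wide, are fixed
- tumbler_a: green glass tumbler, 68 mm wide, 85 mm high, standing beyond the bars; origin under its centre; must not be knocked over
- tumbler_b: clear glass tumbler, 72 mm wide, 90 mm high, standing to the right, near the robot; origin under its centre; must not be knocked over
- wax_jar: amber glass jar with a brass cap, 70 mm wide, 70 mm high, standing to the left; origin under its centre; must not be knocked over
- ingot_y: yellow colour-glass ingot, upright cylinder 28 mm wide and 28 mm high, standing among the bars; may be touched; origin under its centre
Mind the look-alikes: they are no part of the job. What is shaped like the part that bears bar1_mid but green or purple is not meant.

How it is judged (in metres and radians):
On the way, in this order (a step that is already met when the one before it is completed fails the run):
1. every bar present is flat and fully home in a pocket (((horizontal distance between bar0_mid and pocket0 below 0.004 m and z of bar0_mid in the frame of pocket0 below 0.0085 m and angle between the x axis of bar0_mid and the y axis of pocket0, either way round below 0.05 rad) or (horizontal distance between bar0_mid and pocket1 below 0.004 m and z of bar0_mid in the frame of pocket1 below 0.0085 m and angle between the x axis of bar0_mid and the y axis of pocket1, either way round below 0.05 rad) or (horizontal distance between bar0_mid and pocket2 below 0.004 m and z of bar0_mid in the frame of pocket2 below 0.0085 m and angle between the x axis of bar0_mid and the y axis of pocket2, either way round below 0.05 rad) or (horizontal distance between bar0_mid and pocket3 below 0.004 m and z of bar0_mid in the frame of pocket3 below 0.0085 m and angle between the x axis of bar0_mid and the y axis of pocket3, either way round below 0.05 rad)) and linear speed of each of bar0, bar1, bar2, bar3 below 0.02 m/s and ((horizontal distance between bar1_mid and pocket0 below 0.004 m and z of bar1_mid in the frame of pocket0 below 0.0085 m and angle between the x axis of bar1_mid and the y axis of pocket0, either way round below 0.05 rad) or (horizontal distance between bar1_mid and pocket1 below 0.004 m and z of bar1_mid in the frame of pocket1 below 0.0085 m and angle between the x axis of bar1_mid and the y axis of pocket1, either way round below 0.05 rad) or (horizontal distance between bar1_mid and pocket2 below 0.004 m and z of bar1_mid in the frame of pocket2 below 0.0085 m and angle between the x axis of bar1_mid and the y axis of pocket2, either way round below 0.05 rad) or (horizontal distance between bar1_mid and pocket3 below 0.004 m and z of bar1_mid in the frame of pocket3 below 0.0085 m and angle between the x axis of bar1_mid and the y axis of pocket3, either way round below 0.05 rad)) and ((horizontal distance between bar2_mid and pocket0 below 0.004 m and z of bar2_mid in the frame of pocket0 below 0.0085 m and angle between the x axis of bar2_mid and the y axis of pocket0, either way round below 0.05 rad) or (horizontal distance between bar2_mid and pocket1 below 0.004 m and z of bar2_mid in the frame of pocket1 below 0.0085 m and angle between the x axis of bar2_mid and the y axis of pocket1, either way round below 0.05 rad) or (horizontal distance between bar2_mid and pocket2 below 0.004 m and z of bar2_mid in the frame of pocket2 below 0.0085 m and angle between the x axis of bar2_mid and the y axis of pocket2, either way round below 0.05 rad) or (horizontal distance between bar2_mid and pocket3 below 0.004 m and z of bar2_mid in the frame of pocket3 below 0.0085 m and angle between the x axis of bar2_mid and the y axis of pocket3, either way round below 0.05 rad)) and ((horizontal distance between bar3_mid and pocket0 below 0.004 m and z of bar3_mid in the frame of pocket0 below 0.0085 m and angle between the x axis of bar3_mid and the y axis of pocket0, either way round below 0.05 rad) or (horizontal distance between bar3_mid and pocket1 below 0.004 m and z of bar3_mid in the frame of pocket1 below 0.0085 m and angle between the x axis of bar3_mid and the y axis of pocket1, either way round below 0.05 rad) or (horizontal distance between bar3_mid and pocket2 below 0.004 m and z of bar3_mid in the frame of pocket2 below 0.0085 m and angle between the x axis of bar3_mid and the y axis of pocket2, either way round below 0.05 rad) or (horizontal distance between bar3_mid and pocket3 below 0.004 m and z of bar3_mid in the frame of pocket3 below 0.0085 m and angle between the x axis of bar3_mid and the y axis of pocket3, either way round below 0.05 rad))), for 0.2 s.
2. the red knob is turned to its end stop (value of joint red_knob above 1.88 rad), for 0.1 s.
3. the yellow knob is turned to its end stop (value of joint yellow_knob above 1.88 rad), for 0.1 s.
4. the blue knob is turned to its end stop (value of joint blue_knob above 1.88 rad), for 0.1 s.
At the end, for the whole second after the job is handed in: Every bar present lies at rest in a pocket of its own: centre within 4 mm of the pocket's centre in plan and less than 8.5 mm above the bed's top face (6 mm when home), its length within 0.05 rad of the pocket's; all three knobs are turned beyond 1.88 rad (all of step 1 and value of joint each of red_knob, yellow_knob, blue_knob above 1.88 rad); the robot touches nothing.
It fails at once if the green tumbler is knocked over (angle between tumbler_a's own z axis and vertical above 0.6 rad).
It fails at once if the clear tumbler is knocked over (angle between tumbler_b's own z axis and vertical above 0.6 rad).
It fails at once if the wax jar is knocked over (angle between wax_jar's own z axis and vertical above 0.6 rad).
Of bar0, bar1, bar2, bar3 only 3 to 4 are there at a start; the rules pass over those that are not, and their reading is None.
At some moment in a run one of bar0, bar1, bar2, bar3 may be knocked a few centimetres aside while the robot is not near it.
Once in a run the grip may slacken for a moment while it holds something.
It also fails if it takes over 200 s, if anything falls off the work surface, if the arm or the gripper's body presses on something with over 40 N, if the wrist force passes 120 N, or if a joint passes its speed limit or range.

### The arm

A 7-joint arm with a two-finger parallel gripper is mounted at the origin on the work surface. World frame = base frame: x ahead of the robot, y to its left, z up, the work surface at z = 0. Lengths are in m, angles in degrees, forces in N, time in s.
With the tool pointing down it reaches from about 0.425 to 0.875 m from the base axis. Payload 4.7 kg.
Tool frame: the origin (TCP) lies midway between the tips of the shut fingers; the grasp point (between the pads) lies env.grip_point_offset behind it (env.grip_point_offset is the distance from the TCP to the grasp point, in m); z points along the fingers, y is the line along which they close (so a half turn about z gives the same grasp; the last joint's range is limited). The gripper opens to 87 mm and grips with 3 to 60 N. Pads are 19 mm wide; open, the fingers measure 117 mm over their backs; the gripper's body (75 mm by 190 mm) begins 51 mm behind the grasp point.
Start: joints at [-75.281, 18.392, -4.016, 83.108, 1.295, 78.541, -3.26], TCP at [0.156, 0.631, 0.223] pointing down, gripper open.
Joint ranges: [-163.93, 163.93], [-17.29, 119.83], [-79.2, 71.16], [3.27, 140.29], [-89.18, 269.18], [5.43, 117.66], [-154.24, 154.24]. Speed limits (degrees/s): [147.25, 147.25, 180, 180, 180, 180, 180].

### API

Orientations are given as [roll, pitch, yaw] about the fixed x, y, z axes, in that order (R = Rz(yaw) Ry(pitch) Rx(roll)).
In Python, from cell import env gives the robot as it stands.
- The arm moves only by the shell command python3 -m creep 'ROWS' [FORCE]. ROWS is a JSON object of lists of equal length, an entry for each row: "translation": the shift along the tool's x, y, z in units of 0.08 m (1.0 is 0.08 m), a list of three; "turn": the turn, a rotation vector about the tool's x, y, z in units of 180 degrees (1.0 is 180 degrees), a list of three; "grip": the opening, from 0 (shut) to 1 (fully open). In form: {"translation": [[x, y, z], ...], "turn": [[ax, ay, az], ...], "grip": [grip, ...]}. A call has 1 to 5 rows; each row shifts and turns the commanded pose from where the row before left it, along the tool's axes as they then stand; what a row does not reach is not made up. A row lasts 1/8 s, in which the tool goes at most 62.5 mm and 10.7 degrees, less where a joint would pass 70% of its speed; a pose out of reach is approached as far as the arm can. A call with a number of a shift or a turn outside -1 to 1 is refused whole. A call with a gripper value outside its range is refused whole. The fingers move at their own pace and stop on an object; FORCE is the grip in N (left out, the last holds). Time passes only in rows, so rows that do not move let the fingers close. It gives the time, the measured TCP pose, the force, the opening and the grip force at its end, in the units of the state.
- env.get_obs(): the state, without advancing time (a new reading comes with each control period).
- env.read_camera(name): name is "scene" or "top" or "wrist"; returns a dict with "frame" (384x512x3 uint8, red, green, blue), "z_map" (384x512 float32, m along the optical axis (not along the pixel's ray), 0 where there is no reading), "K" (3x3 intrinsics, pixels), "rvec" (rotation vector, rad) and "tvec" (3), from world to camera coordinates, as OpenCV has them. Camera axes: x right, y down, z forward; pixel columns grow to the right and rows downward; lengths in m; the calibration is good to about 2 mm. The wrist camera is an equidistant fisheye: a pixel r from the principal point sees the ray r / f radians off the axis. A picture is of the moment at which its call begins.
- env.sign_off(): hands the job in; it is judged then, once.
The state is a dict: "time_s": time; "qpos": joint angles; "joint_velocities": joint speeds; "effort": joint torques, N m; "tool_pos": TCP position; "tool_rot": TCP orientation; "force": force on the tool from outside, world axes, zero at the start; "wrist_torque": the same for the moment, N m; "grip_width": finger opening in m; "grasp_force": force on a finger pad.
Only numpy, scipy, OpenCV 4.12 (cv2) and the standard library are available. Lean on these libraries where they do the work, as an engineer would, in place of code of your own. Each camera call takes 0.05 s, during which the arm holds its last target. There are 200 camera calls.

## Working session

There is one attempt and no reset: what is moved stays moved. The work goes in short steps, Python scripts to look and compute and a shell command to move; the robot and the scene stay as the last step left them, time stands still between calls to the robot, and variables do not carry over. Pictures are saved under pics/ and viewed, at most 14 in all, crops included, and the job is handed in when it is done.

```bash
ls; mkdir -p pics; cat > h.py <<'E'
import numpy as np, cv2
from cell import env
from scipy.spatial.transform import Rotation as R
def shot(n):
    c=env.read_camera(n); c['R']=cv2.Rodrigues(np.array(c['rvec'],float))[0]; c['t']=np.array(c['tvec'],float).ravel(); return c
def cloud(c):
    d=c['z_map'];v,u=np.mgrid[:d.shape[0],:d.shape[1]];K=c['K']
    P=np.stack([(u-K[0][2])/K[0][0]*d,(v-K[1][2])/K[1][1]*d,d],-1)
    W=(P-c['t'])@c['R']; W[d==0]=np.nan; return W
def save(c,f,crop=None,s=1.5):
    im=c['frame'][:,:,::-1]
    if crop: x0,y0,x1,y1=crop; im=im[y0:y1,x0:x1]
    cv2.imwrite(f,cv2.resize(im,None,fx=s,fy=s,interpolation=cv2.INTER_CUBIC))
def onplane(c,u,v,z):
    K=c['K'];r=np.array([(u-K[0][2])/K[0][0],(v-K[1][2])/K[1][1],1])@c['R'];o=-c['R'].T@c['t']
    return o+r*(z-o[2])/r[2]
E
python3 - <<'E'
from h import *
o=env.get_obs();print(o['tool_pos'],o['tool_rot'],o['time_s'],env.grip_point_offset,o['force'])
for n in('top','scene'):
    c=shot(n);save(c,f'pics/{n}0.png',s=1.56);np.savez(f'{n}0.npz',**c);print(n,c['K'],-c['R'].T@c['t'],c['R'][2])
E
```

```text
pics
[0.15618015 0.63041054 0.22146663] [-1.79892537e+02  7.02963482e-03  1.66092808e+02] 0.0 0.0187 [-0.05923452 -0.1763632   0.34680534]
top [[454.55962289   0.         260.49504627]
 [  0.         454.55962289 190.68926393]
 [  0.           0.           1.        ]] [ 4.40858077e-01 -5.07469165e-04  1.61351851e+00] [ 0.06870367 -0.01004335 -0.99758656]
scene [[417.72881275   0.         254.42040673]
 [  0.         417.72881275 187.61348635]
 [  0.           0.           1.        ]] [ 1.47969548 -0.50562829  0.81176434] [-0.72735181  0.38496845 -0.56811851]
```

View pics/top0.png

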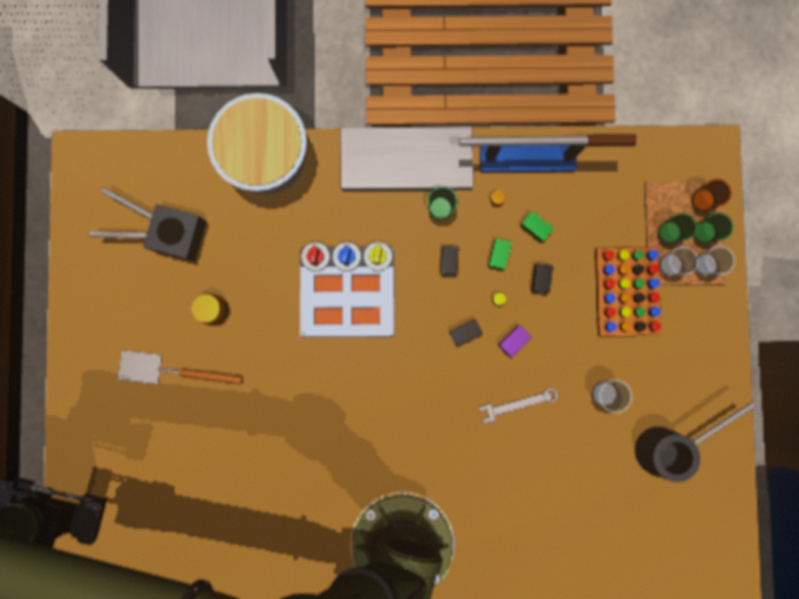

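View pics/scene0.png

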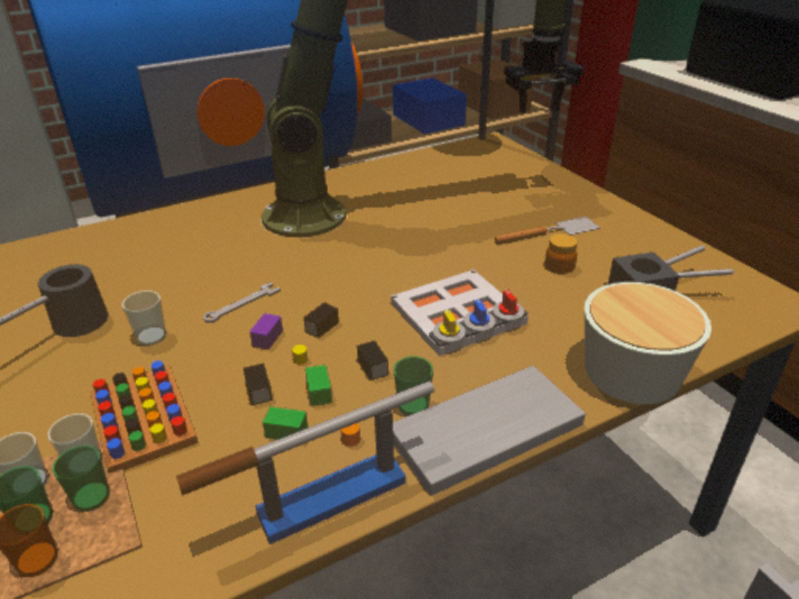

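Top view: three black bars (display px 450,260; 542,278; 465,332), bed centred at (347,290), knobs red/blue/yellow from left to right at (316,256),(347,256),(378,256). Green/purple bars are decoys. Now measure.

```bash
python3 - <<'E'
from h import *
c=dict(np.load('top0.npz'));W=cloud(c);f=c['frame'];hsv=cv2.cvtColor(f,cv2.COLOR_RGB2HSV)
def comps(m,z,lo,hi,name):
    n,l,st,ce=cv2.connectedComponentsWithStats(m.astype(np.uint8))
    for i in range(1,n):
        if lo<st[i,4]<hi:
            ys,xs=np.where(l==i);p=np.array([onplane(c,x,y,z)[:2] for x,y in zip(xs,ys)],np.float32)
            r=cv2.minAreaRect(p*1000)
            zz=np.nanmedian(W[ys,xs,2]);print(name,st[i,4],ce[i].round(1),p.mean(0).round(4),np.round(r[0],1),np.round(r[1],1),round(r[2],1),'z',zz.round(4))
roi=np.zeros(f.shape[:2],bool);roi[120:260,180:375]=1
comps(roi&(f.max(2)<75)&(W[...,2]>0.025),0.038,60,400,'bar')
comps(roi&(W[...,2]>.03)&(W[...,2]<.05)&(f.max(2)<140),0.038,60,400,'h38')
comps(roi&(hsv[...,0]<12)&(hsv[...,1]>150)&(f[...,0]>150),0.007,100,600,'pocket')
m=roi&(W[...,2]>.012)&(W[...,2]<.03)&(f.min(2)>120)
comps(m,0.02,300,4000,'bed')
for n,h0,h1 in(('red',0,8),('blue',105,125),('yel',25,35)):
    comps(roi&(hsv[...,0]>=h0)&(hsv[...,0]<=h1)&(hsv[...,1]>120)&(W[...,2]>.03),.065,8,100,n)
for u,v in((440,203),(610,396),(207,308),(500,298)):
    print(onplane(c,u/1.5625,v/1.5625,.05))
E
```

```text
bar 78 [284.2 124.8] [ 0.7805 -0.1024] [ 777.3 -102.3] [55.7 35.4] 69.5 z 0.0496
bar 173 [347.1 178.3] [ 0.5893 -0.3188] [ 589.1 -318.8] [35.5 61. ] 81.5 z 0.0362
h38 194 [287.8 166.2] [ 0.6338 -0.1128] [ 634.6 -111.6] [38.4 63.3] 89.0 z 0.0362
h38 188 [347.7 177.7] [ 0.5913 -0.3209] [ 591.5 -320.7] [38.5 63.5] 81.4 z 0.0364
h38 191 [298.3 212.7] [ 0.4715 -0.1466] [ 471.1 -146.8] [37.1 62.2] 25.7 z 0.0361
pocket 151 [210.  181.1] [0.5877 0.1619] [587.9 161.9] [56.8 28.5] 89.4 z 0.0058
pocket 150 [234.1 181. ] [0.5869 0.0767] [587.   76.9] [56.8 28.5] 89.4 z 0.0056
pocket 151 [210.  202.1] [0.5133 0.1622] [513.5 162.2] [56.6 28.3] 89.3 z 0.0054
pocket 152 [234.1 202. ] [0.5124 0.0773] [512.5  77.5] [56.6 28.3] 89.3 z 0.0057
bed 1716 [221.7 192.6] [0.5456 0.1196] [569.1 119.7] [206.5 197.4] 89.3 z 0.0186
red 85 [201.5 163.4] [0.6433 0.185 ] [644.8 184.8] [30.8 34.6] 89.8 z 0.0623
blue 81 [221.6 163.5] [0.6424 0.116 ] [640.7 116.4] [31.7 31.6] 44.7 z 0.0632
yel 86 [241.7 163.3] [0.6425 0.0474] [643.4  47.9] [30.8 34.5] 89.4 z 0.0616
[ 0.75977046 -0.0922461   0.05      ]
[ 0.32815276 -0.45852768  0.05      ]
[0.53134069 0.42381858 0.05      ]
[ 0.54612012 -0.22166171  0.05      ]
```

```bash
cat >> h.py <<'E'
def plan(x,y,z,yaw,pitch=0,roll=180):
    """shift in present tool axes (total units, to be split over rows), then turn (total units)"""
    o=env.get_obs();A=R.from_euler('xyz',o['tool_rot'],degrees=True);B=R.from_euler('xyz',[roll,pitch,yaw],degrees=True)
    s=A.inv().apply(np.array([x,y,z])-o['tool_pos'])/.08;w=(A.inv()*B).as_rotvec()/np.pi
    print('shift',s.round(3),'rows>=',round(np.linalg.norm(s)*80/62.5,1),'| turn',w.round(4),'rows>=',round(np.linalg.norm(w)*180/10.7,1))
def st():
    o=env.get_obs();print('t',round(o['time_s'],2),'p',np.round(o['tool_pos'],4),'rpy',np.round(o['tool_rot'],2),'F',np.round(o['force'],1),'w',round(float(o['grip_width']),4),'g',np.round(o['grasp_force'],1),'q',np.round(o['qpos'],0))
E
python3 -c "
from h import *
plan(.50,.12,.30,90)"
```

```text
shift [-5.705 -5.162 -0.971] rows>= 9.9 | turn [-5.000e-04  4.000e-04  4.228e-01] rows>= 7.1
```

```bash
python3 -m creep '{"translation":[[-0.47,-0.43,-0.08],[-0.47,-0.43,-0.08],[-0.47,-0.43,-0.08],[-0.47,-0.43,-0.08],[-0.47,-0.43,-0.08]],"turn":[[0,0,0],[0,0,0],[0,0,0],[0,0,0],[0,0,0]],"grip":[1,1,1,1,1]}' 40
python3 -m creep '{"translation":[[-0.47,-0.43,-0.08],[-0.47,-0.43,-0.08],[-0.47,-0.43,-0.08],[-0.47,-0.43,-0.08],[-0.47,-0.43,-0.08]],"turn":[[0,0,0],[0,0,0],[0,0,0],[0,0,0],[0,0,0]],"grip":[1,1,1,1,1]}'
python3 -m creep '{"translation":[[-0.47,-0.43,-0.08],[-0.47,-0.43,-0.08],[0,0,0],[0,0,0],[0,0,0]],"turn":[[0,0,0],[0,0,0],[0,0,0.055],[0,0,0.055],[0,0,0.055]],"grip":[1,1,1,1,1]}'
python3 -m creep '{"translation":[[0,0,0],[0,0,0],[0,0,0],[0,0,0],[0,0,0]],"turn":[[0,0,0.055],[0,0,0.055],[0,0,0.055],[0,0,0.055],[0,0,0]],"grip":[1,1,1,1,1]}'
python3 - <<'E'
from h import *
st();plan(.50,.12,.30,90)
c=shot('wrist');save(c,'pics/w1.png',s=1.56);np.savez('w1.npz',**c);print(c['K'],-c['R'].T@c['t'],c['R'],c['z_map'].min(),c['z_map'].max())
E
```

```text
time_s: 0.72
tool_pos: [0.2982, 0.4171, 0.2544]
tool_rot: [-180.0, -0.0, 166.1]
force: [0.5, 0.1, 0.1]
grip_width: 0.087
grasp_force: 0.0
time_s: 1.35
tool_pos: [0.4391, 0.205, 0.2865]
tool_rot: [180.0, -0.0, 166.1]
force: [-0.5, 0.0, 0.4]
grip_width: 0.087
grasp_force: 0.0
time_s: 1.98
tool_pos: [0.4948, 0.1215, 0.2989]
tool_rot: [-180.0, -0.0, 136.0]
force: [-0.5, 0.1, -0.5]
grip_width: 0.0869
grasp_force: 0.0
time_s: 2.6
tool_pos: [0.4948, 0.1217, 0.299]
tool_rot: [-180.0, 0.0, 96.9]
force: [0.6, 0.1, -0.0]
grip_width: 0.0867
grasp_force: 0.0
t 2.6 p [0.4948 0.1217 0.299 ] rpy [-179.97    0.     96.9 ] F [ 0.6  0.1 -0. ] w 0.0867 g 0.0 q [-42.  -1.  25.  97.   0.  85. -10.]
shift [-0.029  0.062 -0.012] rows>= 0.1 | turn [-0.0002  0.      0.0383] rows>= 0.6
[[297.31863964   0.         257.35921915]
 [  0.         297.31863964 193.10608993]
 [  0.           0.           1.        ]] [0.48652148 0.19000582 0.46077992] [[ 9.92706790e-01  1.20553838e-01 -2.20492242e-05]
 [ 1.16635210e-01 -9.60392364e-01  2.53066662e-01]
 [ 3.04869815e-02 -2.51223565e-01 -9.67448843e-01]] 0.0 1.3425847
```

View pics/w1.png

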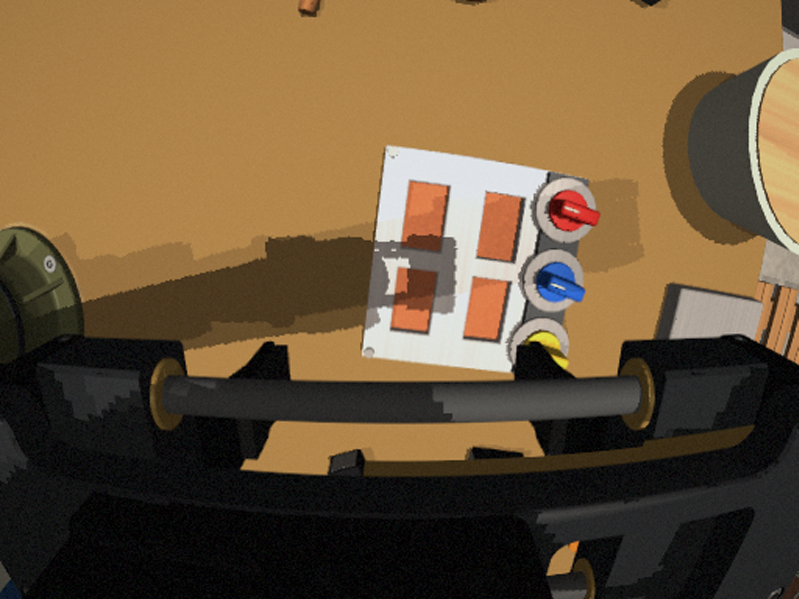

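Wrist view shows the bed's four rust floors (display px 427,213; 502,227; 412,300; 487,308), red/blue/yellow knobs with bars roughly along world x. I'll put the camera right over the bed and fit its pose.

```bash
python3 -m creep '{"translation":[[-0.45,0.3,0.2],[-0.45,0.3,0.2],[0,0,0.1],[0,0,0]],"turn":[[0,0,0.038],[0,0,0],[0,0,0],[0,0,0]],"grip":[1,1,1,1]}'
cat >> h.py <<'E'
from scipy.optimize import least_squares
def rays(c,px,wrist):
    px=np.array(px,np.float64).reshape(-1,1,2);K=np.array(c['K'],float)
    n=(cv2.fisheye.undistortPoints(px,K,np.zeros(4)) if wrist else cv2.undistortPoints(px,K,None)).reshape(-1,2)
    return np.c_[n,np.ones(len(n))]@c['R'],-c['R'].T@c['t']
def hit(c,px,z,wrist=True):
    r,o=rays(c,px,wrist);return o+r*((z-o[2])/r[:,2])[:,None]
def wheight(c):
    d=c['z_map'];v,u=np.mgrid[:d.shape[0],:d.shape[1]]
    r,o=rays(c,np.stack([u,v],-1).reshape(-1,2),True);W=(o+r*d.reshape(-1,1)).reshape(*d.shape,3);W[d==0]=np.nan;return W
POC=np.array([[-37,-42],[-37,42],[37,-42],[37,42]])/1000
def bedfit(c,wrist,x0=(.55,.12,-.01)):
    f=c['frame'];hsv=cv2.cvtColor(f,cv2.COLOR_RGB2HSV)
    m=((hsv[...,0]<12)&(hsv[...,1]>140)).astype(np.uint8)
    n,l,s,ce=cv2.connectedComponentsWithStats(m);obs=[];_,o=rays(c,[[0,0]],wrist)
    for i in range(1,n):
        if s[i,4]<60: continue
        ys,xs=np.where(l==i);h=hit(c,np.c_[xs,ys],.007,wrist)[:,:2]
        w=np.ones(len(xs));p=h.mean(0)
        if abs(p[0]-.55)<.06 and abs(p[1]-.12)<.08: obs.append((p,h))
    def model(x):
        ca,sa=np.cos(x[2]),np.sin(x[2]);Rm=np.array([[ca,-sa],[sa,ca]]);ol=(o[:2]-x[:2])@Rm;out=[]
        k=(o[2]-.007)/(o[2]-.02)
        for q in POC:
            b=[]
            for a,hf in((0,.0195),(1,.0325)):
                lo=max(q[a]-hf,ol[a]+(q[a]-hf-ol[a])*k);hi=min(q[a]+hf,ol[a]+(q[a]+hf-ol[a])*k);b.append((lo+hi)/2)
            out.append(x[:2]+Rm@np.array(b))
        return np.array(out)
    P=np.array([a for a,_ in obs])
    def res(x):
        M=model(x);return np.concatenate([p-M[np.argmin(((M-p)**2).sum(1))] for p in P])
    s=least_squares(res,x0,x_scale=[.01,.01,.1])
    x=s.x;ca,sa=np.cos(x[2]),np.sin(x[2])
    print('bed',x[:2].round(4),'yaw',np.degrees(x[2]).round(2),'n',len(P),'res mm',(s.fun*1000).round(1));print('pockets',(x[:2]+POC@np.array([[ca,sa],[-sa,ca]])).round(4).tolist())
    return x
E
python3 - <<'E'
from h import *
st();t=dict(np.load('top0.npz'));bedfit(t,False);c=shot('wrist');save(c,'pics/w2.png',s=1.56);np.savez('w2.npz',**c);bedfit(c,True);bedfit(dict(np.load('w1.npz')),True)
W=wheight(c);hsv=cv2.cvtColor(c['frame'],cv2.COLOR_RGB2HSV)
for n,h0,h1 in(('red',0,6),('blue',105,125),('yel',25,35)):
    m=(hsv[...,0]>=h0)&(hsv[...,0]<=h1)&(hsv[...,1]>120)&(W[...,2]>.066)&(abs(W[...,0]-.645)<.04)&(abs(W[...,1]-.12)<.12)
    p=W[m][:,:2];r=cv2.minAreaRect((p*1000).astype(np.float32)) if len(p)>5 else 0
    print(n,m.sum(),p.mean(0).round(4),r,W[m][:,2].max())
E
```

```text
time_s: 3.15
tool_pos: [0.5464, 0.0535, 0.2585]
tool_rot: [-179.9, -0.0, 90.1]
force: [-0.1, 0.2, 0.0]
grip_width: 0.087
grasp_force: 0.0
t 3.15 p [0.5464 0.0535 0.2585] rpy [-1.7989e+02 -1.0000e-02  9.0070e+01] F [-0.1  0.2  0. ] w 0.087 g 0.0 q [-36.   5.  30.  95.  -3.  80.  -6.]
bed [0.5498 0.1191] yaw -0.48 n 4 res mm [ 0.2  0.3  0.  -0.2 -0.   0.  -0.2 -0.2]
pockets [[0.5125, 0.0775], [0.5132, 0.1615], [0.5865, 0.0768], [0.5872, 0.1608]]
bed [0.5489 0.1187] yaw -0.35 n 4 res mm [-0.1 -0.2  0.2 -0.2 -0.1  0.1 -0.   0.3]
pockets [[0.5116, 0.0769], [0.5121, 0.1609], [0.5856, 0.0765], [0.5861, 0.1605]]
bed [0.5489 0.1187] yaw -0.37 n 4 res mm [-0.1 -0.   0.  -0.3  0.   0.1  0.   0.2]
pockets [[0.5116, 0.077], [0.5122, 0.1609], [0.5856, 0.0765], [0.5862, 0.1605]]
red 376 [0.6403 0.1695] ((633.0095825195312, 115.52635955810547), (161.1094512939453, 38.04597854614258), 80.55509185791016) 0.3709817731701419
blue 547 [0.6315 0.0991] ((623.8770141601562, 83.9974365234375), (98.96721649169922, 38.76005935668945), 60.071868896484375) 0.37073011635038744
yel 175 [0.6388 0.0559] ((632.1821899414062, 65.81205749511719), (49.81257629394531, 59.508975982666016), 10.19290542602539) 0.37022222352443496
```

View pics/w2.png

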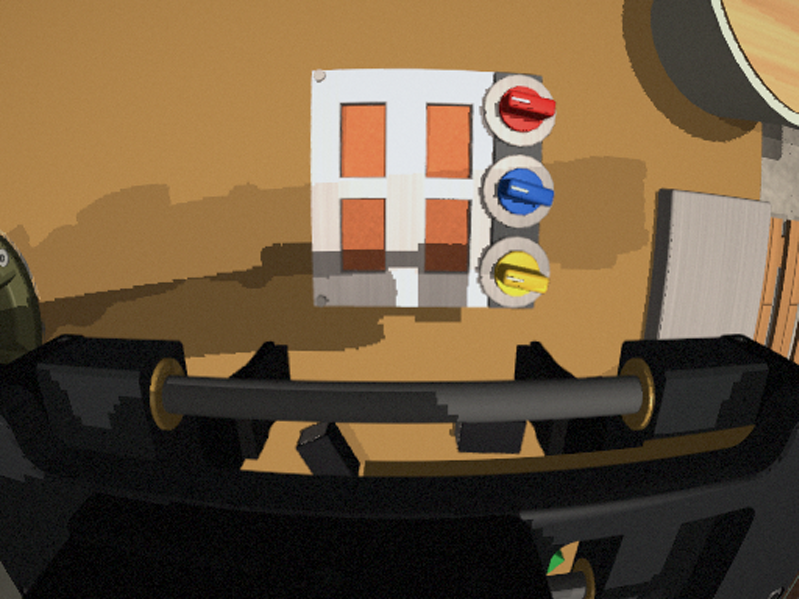

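Bed fits to 0.3 mm (yaw −0.36°). In this picture the knob bars lie nearly along +x, and two black bars peek out at (327,450),(490,435). Going to bar C with the camera over it.

```bash
cat >> h.py <<'E'
def barfit(c,guess,rad=.06,zlo=.031,zhi=.045,ztop=.038,wrist=True):
    W=wheight(c) if wrist else cloud(c)
    m=(W[...,2]>zlo)&(W[...,2]<zhi)&(np.hypot(W[...,0]-guess[0],W[...,1]-guess[1])<rad)
    n,l,s,ce=cv2.connectedComponentsWithStats(m.astype(np.uint8))
    if n<2: print('none');return
    i=1+np.argmax(s[1:,4]);ys,xs=np.where(l==i)
    p=hit(c,np.c_[xs,ys],ztop,wrist)[:,:2]
    r=cv2.minAreaRect((p*1000).astype(np.float32));a=r[2]+(90 if r[1][0]<r[1][1] else 0)
    q=p-p.mean(0);w,v=np.linalg.eigh(q.T@q);L=v[:,1];pa=np.degrees(np.arctan2(L[1],L[0]))%180
    print('bar mean',p.mean(0).round(4),'rect',np.round(r[0],1),np.round(r[1],1),'long rect',round(a%180,2),'pca',pa.round(2),'n',len(xs),'z',np.nanmedian(W[ys,xs,2]).round(4),'col',c['frame'][ys,xs].mean(0).round())
E
python3 -c "
from h import *
plan(.50,-.208,.20,115.7)"
```

```text
shift [-3.277 -0.588  0.738] rows>= 4.4 | turn [-0.0002 -0.0003 -0.1421] rows>= 2.4
```

```bash
python3 -m creep '{"translation":[[-0.65,-0.12,0],[-0.65,-0.12,0],[-0.65,-0.12,0.2],[-0.65,-0.12,0.2],[-0.65,-0.12,0.2]],"turn":[[0,0,0],[0,0,0],[0,0,0],[0,0,0],[0,0,0]],"grip":[1,1,1,1,1]}'
python3 -m creep '{"translation":[[0,0,0.13],[0,0,0],[0,0,0],[0,0,0]],"turn":[[0,0,-0.048],[0,0,-0.048],[0,0,-0.046],[0,0,0]],"grip":[1,1,1,1]}'
python3 - <<'E'
from h import *
st();c=shot('wrist');save(c,'pics/w3.png',s=1.56);np.savez('w3.npz',**c);barfit(c,(.4707,-.147));plan(.4707,-.147,.10,115.7)
E
```

```text
time_s: 3.82
tool_pos: [0.4993, -0.2069, 0.2119]
tool_rot: [179.9, -0.1, 90.2]
force: [0.6, -0.2, -0.4]
grip_width: 0.087
grasp_force: 0.0
time_s: 4.32
tool_pos: [0.4995, -0.2058, 0.2016]
tool_rot: [179.9, -0.0, 115.6]
force: [1.3, 0.6, -0.8]
grip_width: 0.0869
grasp_force: 0.0
t 4.33 p [ 0.4995 -0.2058  0.2016] rpy [ 1.7992e+02 -1.0000e-02  1.1559e+02] F [ 1.3  0.6 -0.8] w 0.0869 g 0.0 q [-19.   6.  41. 102.  -4.  74.  49.]
bar mean [ 0.4706 -0.1477] rect [ 470.4 -147.6] [37.3 62.7] long rect 115.55 pca 115.34 n 2008 z 0.0375 col [96. 91. 87.]
shift [ 0.82  -0.009  1.269] rows>= 1.9 | turn [ 0.0004 -0.     -0.0011] rows>= 0.0
```

```bash
python3 -m creep '{"translation":[[0.41,0,0],[0.4,-0.01,0.3],[0,0,0.7],[0,0,0.65],[0,0,0.4]],"turn":[[0,0,0],[0,0,0],[0,0,0],[0,0,0],[0,0,0]],"grip":[1,1,1,1,1]}'
python3 -m creep '{"translation":[[0,0,0.26],[0,0,0],[0,0,0],[0,0,0],[0,0,0]],"turn":[[0,0,0],[0,0,0],[0,0,0],[0,0,0],[0,0,0]],"grip":[1,1,0.3,0.3,0.3]}' 40
python3 -m creep '{"translation":[[0,0,0],[0,0,0],[0,0,0]],"turn":[[0,0,0],[0,0,0],[0,0,0]],"grip":[0.3,0.3,0.3]}'
python3 -c "
from h import *
st()"
```

```text
time_s: 5.0
tool_pos: [0.4693, -0.1478, 0.035]
tool_rot: [-179.9, -0.1, 115.5]
force: [0.6, 0.7, 0.8]
grip_width: 0.0874
grasp_force: 0.0
time_s: 5.62
tool_pos: [0.471, -0.1489, 0.017]
tool_rot: [179.9, 0.0, 115.5]
force: [1.0, -0.4, 0.4]
grip_width: 0.0647
grasp_force: 0.0
time_s: 6.0
tool_pos: [0.4704, -0.1489, 0.0162]
tool_rot: [180.0, 0.0, 115.5]
force: [0.8, 0.5, 1.1]
grip_width: 0.0376
grasp_force: 40.0
t 6.0 p [ 0.4704 -0.1489  0.0162] rpy [179.98   0.   115.51] F [0.8 0.5 1.1] w 0.0376 g 40.0 q [-20.  13.  38. 119. -11.  51.  49.]
```

Gripped at 40 N, width 37.6 mm. Lift, carry to pocket0 and pre-tilt.

```bash
cat >> h.py <<'E'
BED=[.5489,.1187,np.radians(-.36)]
def pk(i,dx,dy,zc,th,gx,gz,show=True):
    """bar centre at pocket i + (dx,dy) bed axes [m], height zc, tilt th deg (>0: -y end down); gx,gz bar centre in tool axes"""
    Z=R.from_euler('z',BED[2]);T=Z*R.from_euler('x',th,degrees=True)*R.from_euler('z',90,degrees=True)*R.from_euler('x',180,degrees=True)
    c=np.array([*BED[:2],0])+Z.apply([POC[i][0]+dx,POC[i][1]+dy,zc]);p=c-T.apply([gx,0,gz])
    o=env.get_obs();A=R.from_euler('xyz',o['tool_rot'],degrees=True)
    s=A.inv().apply(p-o['tool_pos'])/.08;w=(A.inv()*T).as_rotvec()/np.pi
    print('tcp',p.round(4),'shift',s.round(3),'turn',w.round(4))
def barnow(i,gx,gz):
    o=env.get_obs();A=R.from_euler('xyz',o['tool_rot'],degrees=True);Z=R.from_euler('z',BED[2])
    c=Z.inv().apply(o['tool_pos']+A.apply([gx,0,gz])-np.array([*BED[:2],0]))-np.array([*POC[i],0])
    x=Z.inv().apply(A.apply([1,0,0]));print('bar in pocket mm',(c*1000).round(2),'tilt',np.degrees(np.arcsin(x[2])).round(2),'yaw err',np.degrees(np.arctan2(-x[0],x[1])).round(2),'F',np.round(env.get_obs()['force'],1),'w',round(float(env.get_obs()['grip_width']),4))
E
python3 -m creep '{"translation":[[0,0,-0.5],[0,0,-0.5],[0,0,0]],"turn":[[0,0,0],[0,0,0],[0,0,0]],"grip":[0,0,0]}'
python3 -c "
from h import *
st();pk(0,0,-.0015,.075,0,.0012,-.0025)"
```

```text
time_s: 6.38
tool_pos: [0.4724, -0.1495, 0.0987]
tool_rot: [179.7, 0.1, 115.5]
force: [-0.5, 0.6, -1.3]
grip_width: 0.0375
grasp_force: 40.0
t 6.38 p [ 0.4724 -0.1495  0.0987] rpy [1.7969e+02 1.4000e-01 1.1551e+02] F [-0.5  0.6 -1.3] w 0.0375 g 40.0 q [-23.   6.  40. 115.  -4.  61.  44.]
tcp [0.5116 0.0742 0.0725] shift [2.314 1.644 0.331] turn [0.0018 0.0004 0.1437]
```

```bash
python3 -m creep '{"translation":[[0.46,0.33,0],[0.46,0.33,0],[0.46,0.33,0],[0.46,0.33,0],[0.46,0.33,0]],"turn":[[0,0,0],[0,0,0],[0,0,0],[0,0,0],[0,0,0]],"grip":[0,0,0,0,0]}'
python3 -m creep '{"translation":[[0,0,0],[0,0,0],[0,0,0],[0,0,0],[0,0,0]],"turn":[[0,0,0.05],[0,0,0.05],[0,0,0.044],[0,0.033,0],[0,0.033,0]],"grip":[0,0,0,0,0]}'
python3 -m creep '{"translation":[[0,0,0],[0,0,0]],"turn":[[0,0,0],[0,0,0]],"grip":[0,0]}'
python3 -c "
from h import *
st();barnow(0,.0012,-.0025);pk(0,0,-.0015,.050,12,.0012,-.0025);pk(0,0,-.0015,.040,12,.0012,-.0025)"
```

```text
time_s: 7.0
tool_pos: [0.509, 0.0752, 0.0944]
tool_rot: [-179.9, -0.0, 115.5]
force: [0.3, -0.5, -1.6]
grip_width: 0.0374
grasp_force: 40.0
time_s: 7.62
tool_pos: [0.509, 0.0745, 0.0946]
tool_rot: [-179.9, -12.0, 89.7]
force: [-0.5, -1.2, -1.7]
grip_width: 0.0377
grasp_force: 40.0
time_s: 7.88
tool_pos: [0.5094, 0.0744, 0.0952]
tool_rot: [-179.9, -11.8, 89.6]
force: [0.3, -0.6, -2.2]
grip_width: 0.0383
grasp_force: 40.0
t 7.88 p [0.5094 0.0744 0.0952] rpy [-179.89  -11.79   89.6 ] F [ 0.3 -0.6 -2.2] w 0.0383 g 40.0 q [-33.   8.  32. 113. -19.  61.   8.]
bar in pocket mm [-2.2  -1.86 97.93] tilt 11.79 yaw err -0.04 F [ 0.3 -0.6 -2.2] w 0.0383
tcp [0.5116 0.0748 0.0473] shift [-0.118  0.029  0.587] turn [-0.0005  0.0012 -0.0002]
tcp [0.5116 0.0748 0.0373] shift [-0.143  0.029  0.71 ] turn [-0.0005  0.0012 -0.0002]
```

```bash
python3 -m creep '{"translation":[[-0.06,0.015,0.3],[-0.06,0.015,0.29],[0,0,0],[0,0,0]],"turn":[[0,0.001,0],[0,0,0],[0,0,0],[0,0,0]],"grip":[0,0,0,0]}'
python3 -c "
from h import *
barnow(0,.0012,-.0025);pk(0,0,-.0015,.038,12,.0012,-.0025)"
```

```text
time_s: 8.38
tool_pos: [0.5129, 0.0752, 0.0486]
tool_rot: [180.0, -12.1, 89.7]
force: [0.4, 0.8, -2.3]
grip_width: 0.038
grasp_force: 40.0
bar in pocket mm [ 1.25 -1.07 51.3 ] tilt 12.05 yaw err 0.04 F [ 0.4  0.8 -2.3] w 0.038
tcp [0.5116 0.0748 0.0353] shift [-0.04  -0.016  0.161] turn [ 0.0002 -0.0003  0.0002]
```

```bash
for i in 1 2 3 4 5 6; do python3 -m creep '{"translation":[[0,0,0]],"turn":[[0,0,0]],"grip":[0]}' | sed -n 2p; done
```

```text
tool_pos: [0.5134, 0.0748, 0.0491]
tool_pos: [0.5131, 0.0745, 0.0488]
tool_pos: [0.5128, 0.0744, 0.0484]
tool_pos: [0.5126, 0.0743, 0.0482]
tool_pos: [0.5125, 0.0743, 0.048]
tool_pos: [0.5125, 0.0743, 0.048]
```

```bash
python3 -m creep '{"translation":[[-0.013,-0.011,0.08],[-0.013,0,0.077],[0,0,0],[0,0,0],[0,0,0]],"turn":[[0,0,0],[0,0,0],[0,0,0],[0,0,0],[0,0,0]],"grip":[0,0,0,0,0]}'
python3 -c "
from h import *
barnow(0,.0012,-.0025)"
python3 -m creep '{"translation":[[0,0,0],[0,0,0]],"turn":[[0,0,0],[0,0,0]],"grip":[0,0]}'
python3 - <<'E'
from h import *
barnow(0,.0012,-.0025);pk(0,0,-.002,.033,12,.0012,-.0025)
c=shot('wrist');save(c,'pics/w4.png',(100,100,420,340),2.4)
E
```

```text
time_s: 9.75
tool_pos: [0.5117, 0.0749, 0.0354]
tool_rot: [180.0, -12.1, 89.6]
force: [0.0, -0.2, -2.2]
grip_width: 0.038
grasp_force: 40.0
bar in pocket mm [ 0.09 -1.38 38.07] tilt 12.07 yaw err -0.05 F [ 0.  -0.2 -2.2] w 0.038
time_s: 10.0
tool_pos: [0.5117, 0.075, 0.0354]
tool_rot: [180.0, -12.1, 89.6]
force: [-0.2, -0.7, -1.3]
grip_width: 0.0377
grasp_force: 40.0
bar in pocket mm [ 0.09 -1.31 38.09] tilt 12.07 yaw err -0.04 F [-0.2 -0.7 -1.3] w 0.0377
tcp [0.5116 0.0743 0.0303] shift [-0.022 -0.001  0.06 ] turn [ 0.0001 -0.0004 -0.0002]
```

View pics/w4.png

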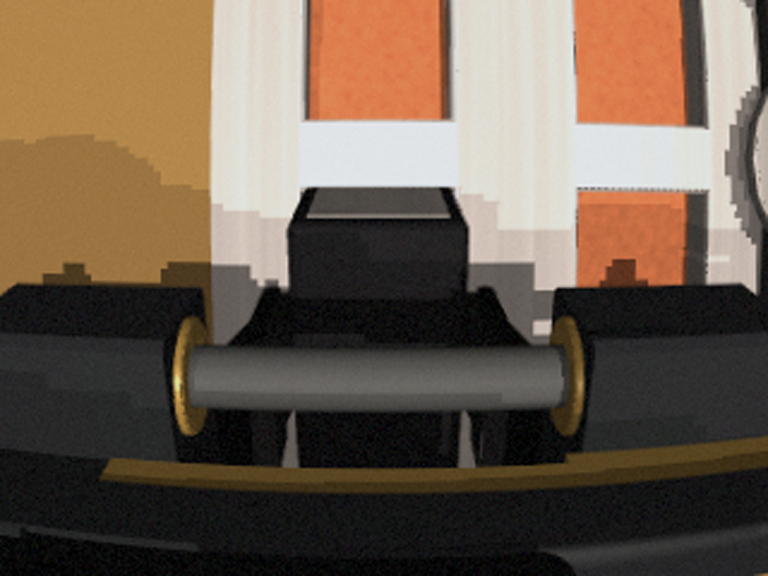

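The bar is straight over pocket0, its raised end edge (display 303–465, y≈190–220) in line with the pocket's sides, and no contact force. Now work out the rock-down rows.

```bash
cat >> h.py <<'E'
def rock(gx,gz,seq):
    P=[]
    for dy,zc,th in seq:
        T=R.from_euler('x',th,degrees=True)*R.from_euler('z',90,degrees=True)*R.from_euler('x',180,degrees=True)
        P.append((np.array([0,dy,zc])-T.apply([gx,0,gz]),T))
    for (a,A),(b,B) in zip(P,P[1:]): print((A.inv().apply(b-a)/.08).round(3),((A.inv()*B).as_rotvec()/np.pi).round(4))
E
python3 -c "
from h import *
rock(.0012,-.0025,[(-.0013,.0381,12),(-.002,.0328,12),(-.0015,.0309,9),(-.0011,.0292,6),(-.0005,.0276,3),(0,.0262,0),(0,.025,0)])"
```

```text
[-0.022 -0.     0.063] [0. 0. 0.]
[-0.    -0.     0.024] [ 0.     -0.0167 -0.    ]
[-0.    -0.     0.021] [ 0.     -0.0167 -0.    ]
[ 0.004 -0.     0.02 ] [-0.     -0.0167 -0.    ]
[ 0.004 -0.     0.017] [-0.     -0.0167 -0.    ]
[ 0.    -0.     0.015] [0. 0. 0.]
```

```bash
python3 -m creep '{"translation":[[-0.022,0,0.063],[0,0,0],[0,0,0]],"turn":[[0,0,0],[0,0,0],[0,0,0]],"grip":[0,0,0]}'
python3 -m creep '{"translation":[[0,0,0.024],[0,0,0.021],[0,0,0],[0,0,0]],"turn":[[0,-0.0167,0],[0,-0.0167,0],[0,0,0],[0,0,0]],"grip":[0,0,0,0]}'
python3 -c "
from h import *
barnow(0,.0012,-.0025)"
python3 -m creep '{"translation":[[0.004,0,0.02],[0.004,0,0.017],[0,0,0],[0,0,0]],"turn":[[0,-0.0167,0],[0,-0.0167,0],[0,0,0],[0,0,0]],"grip":[0,0,0,0]}'
python3 -c "
from h import *
barnow(0,.0012,-.0025);"
```

```text
time_s: 10.42
tool_pos: [0.5115, 0.0742, 0.0298]
tool_rot: [-180.0, -12.1, 89.6]
force: [-0.5, -0.8, -1.6]
grip_width: 0.038
grasp_force: 40.0
time_s: 10.92
tool_pos: [0.5117, 0.0748, 0.0265]
tool_rot: [180.0, -6.1, 89.5]
force: [1.4, -1.1, -2.2]
grip_width: 0.0375
grasp_force: 40.0
bar in pocket mm [ 0.1  -1.24 29.07] tilt 6.11 yaw err -0.1 F [ 1.4 -1.1 -2.2] w 0.0375
time_s: 11.42
tool_pos: [0.5115, 0.0758, 0.0235]
tool_rot: [-180.0, -0.1, 89.5]
force: [-0.5, -0.1, -2.1]
grip_width: 0.0376
grasp_force: 40.0
bar in pocket mm [-0.15  0.09 26.  ] tilt 0.14 yaw err -0.11 F [-0.5 -0.1 -2.1] w 0.0376
```

No contact trouble; the bar is at the home height. Nudge down to confirm, release, rise.

```bash
python3 -m creep '{"translation":[[0,0,0.02],[0,0,0]],"turn":[[0,0,0],[0,0,0]],"grip":[0,0]}' 
python3 -m creep '{"translation":[[0,0,-0.02],[0,0,0],[0,0,0],[0,0,-0.2],[0,0,-0.6]],"turn":[[0,0,0],[0,0,0],[0,0,0],[0,0,0],[0,0,0]],"grip":[0.55,0.55,0.55,0.55,0.55]}' 
python3 -m creep '{"translation":[[-0.5,0,-0.6],[-0.3,0,-0.6],[0,0,0],[0,0,0]],"turn":[[0,0,0],[0,0,0],[0,0,0],[0,0,0]],"grip":[1,1,1,1]}' 
python3 - <<'E'
from h import *
st();c=shot('wrist');save(c,'pics/w5.png',s=1.56);barfit(c,(.5116,.0769),zlo=.036,zhi=.055,ztop=.045)
t=shot('top')
for g in((.6338,-.1128),(.5913,-.3209)): barfit(t,g,zlo=.03,wrist=False)
plan(.566,-.11,.2,-1);plan(.566,-.11,.2,179)
E
```

```text
time_s: 11.68
tool_pos: [0.5116, 0.0758, 0.0232]
tool_rot: [-180.0, -0.2, 89.5]
force: [-3.4, -0.0, 10.1]
grip_width: 0.0376
grasp_force: 40.0
time_s: 12.3
tool_pos: [0.5097, 0.0753, 0.087]
tool_rot: [-179.7, 0.1, 89.6]
force: [0.2, 0.4, -1.1]
grip_width: 0.0479
grasp_force: 0.0
time_s: 12.8
tool_pos: [0.5109, 0.0122, 0.1836]
tool_rot: [180.0, -0.1, 89.6]
force: [0.1, -0.0, -0.4]
grip_width: 0.0796
grasp_force: 0.0
t 12.8 p [0.5109 0.0122 0.1836] rpy [ 1.7999e+02 -9.0000e-02  8.9600e+01] F [ 0.1 -0.  -0.4] w 0.0796 g 0.0 q [-40.   2.  37. 107.  -2.  71.  -3.]
bar mean [0.5116 0.0763] rect [511.6  76.3] [63.  37.6] long rect 89.64 pca 89.36 n 2354 z 0.0445 col [76. 73. 71.]
bar mean [ 0.6341 -0.1126] rect [ 634.  -113.1] [37.9 64. ] long rect 175.57 pca 176.71 n 189 z 0.0362 col [80. 70. 61.]
bar mean [ 0.591  -0.3206] rect [ 591.1 -320.8] [39. 64.] long rect 172.3 pca 173.29 n 196 z 0.0357 col [71. 59. 49.]
shift [-1.529  0.705 -0.223] rows>= 2.2 | turn [-7.000e-04  5.000e-04  5.038e-01] rows>= 8.5
shift [-1.529  0.705 -0.223] rows>= 2.2 | turn [-0.0005 -0.0007 -0.4962] rows>= 8.3
```

View pics/w5.png

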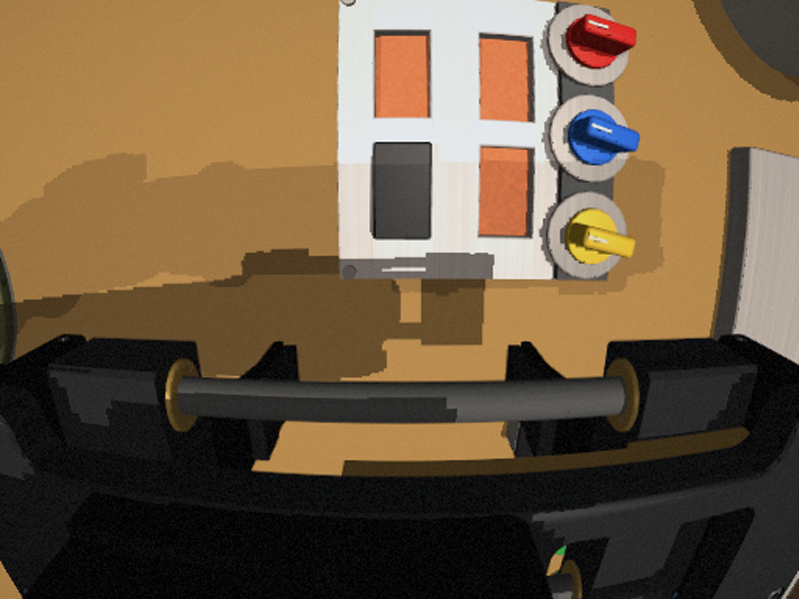

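Bar seated flat in pocket0 (display 373–432 × 142–240), height right. Next bar A.

```bash
python3 -m creep '{"translation":[[-0.51,0.23,-0.07],[-0.51,0.23,-0.07],[-0.51,0.24,-0.07],[0,0,0],[0,0,0]],"turn":[[0,0,0],[0,0,0],[0,0,0],[0,0,0.056],[0,0,0.056]],"grip":[1,1,1,1,1]}'
python3 -m creep '{"translation":[[0,0,0],[0,0,0],[0,0,0],[0,0,0],[0,0,0]],"turn":[[0,0,0.056],[0,0,0.056],[0,0,0.056],[0,0,0.056],[0,0,0.056]],"grip":[1,1,1,1,1]}'
python3 -m creep '{"translation":[[0,0,0],[0,0,0],[0,0,0],[0,0,0]],"turn":[[0,0,0.056],[0,0,0.056],[0,0,0],[0,0,0]],"grip":[1,1,1,1]}'
python3 - <<'E'
from h import *
st();c=shot('wrist');barfit(c,(.634,-.1132));plan(.634,-.1135,.0165,-3)
E
```

```text
time_s: 13.52
tool_pos: [0.5657, -0.111, 0.1984]
tool_rot: [-179.8, 0.1, 69.1]
force: [-0.5, -0.3, -0.6]
grip_width: 0.087
grasp_force: 0.0
time_s: 14.15
tool_pos: [0.5656, -0.11, 0.1986]
tool_rot: [-179.9, 0.2, 18.8]
force: [-0.0, 0.4, 0.4]
grip_width: 0.0871
grasp_force: 0.0
time_s: 14.65
tool_pos: [0.566, -0.1105, 0.1994]
tool_rot: [-180.0, 0.1, -0.9]
force: [-0.3, -0.2, -0.5]
grip_width: 0.0872
grasp_force: 0.0
t 14.65 p [ 0.566  -0.1105  0.1994] rpy [-1.7998e+02  8.0000e-02 -9.2000e-01] F [-0.3 -0.2 -0.5] w 0.0872 g 0.0 q [-40.  15.  57.  97. -13.  75. -71.]
bar mean [ 0.6338 -0.1136] rect [ 633.7 -113.7] [38.1 64.3] long rect 176.45 pca 176.72 n 2057 z 0.0375 col [83. 79. 75.]
shift [0.852 0.023 2.289] rows>= 3.1 | turn [-0.0002  0.0003  0.0113] rows>= 0.2
```

```bash
python3 -m creep '{"translation":[[0.43,0.026,0],[0.42,0,0.3],[0,0,0.7],[0,0,0.65],[0,0,0.4]],"turn":[[0,0,0],[0,0,0.0138],[0,0,0],[0,0,0],[0,0,0]],"grip":[1,1,1,1,1]}'
python3 -m creep '{"translation":[[0,0,0.235],[0,0,0],[0,0,0],[0,0,0],[0,0,0]],"turn":[[0,0,0],[0,0,0],[0,0,0],[0,0,0],[0,0,0]],"grip":[1,1,0,0,0]}'
python3 -m creep '{"translation":[[0,0,0],[0,0,0],[0,0,0],[0,0,0]],"turn":[[0,0,0],[0,0,0],[0,0,0],[0,0,0]],"grip":[0,0,0,0]}'
python3 -c "
from h import *
st()"
```

```text
time_s: 15.32
tool_pos: [0.6326, -0.1138, 0.0329]
tool_rot: [-179.9, 0.2, -3.5]
force: [0.5, -0.3, 0.0]
grip_width: 0.087
grasp_force: 0.0
time_s: 15.95
tool_pos: [0.635, -0.1144, 0.0185]
tool_rot: [-179.9, -0.1, -3.6]
force: [-0.3, -0.1, -0.2]
grip_width: 0.065
grasp_force: 0.0
time_s: 16.45
tool_pos: [0.6343, -0.1143, 0.0175]
tool_rot: [-180.0, 0.0, -3.6]
force: [-0.4, -0.0, 0.6]
grip_width: 0.0375
grasp_force: 40.0
t 16.45 p [ 0.6343 -0.1143  0.0175] rpy [-1.7995e+02  1.0000e-02 -3.6100e+00] F [-0.4 -0.   0.6] w 0.0375 g 40.0 q [-28.  35.  48.  97. -30.  61. -64.]
```

```bash
python3 -m creep '{"translation":[[0,0,-0.5],[0,0,-0.5],[-0.29,-0.55,0],[-0.29,-0.55,0],[-0.29,-0.55,0]],"turn":[[0,0,0],[0,0,0],[0,0,0],[0,0,0],[0,0,0]],"grip":[0,0,0,0,0]}'
python3 -m creep '{"translation":[[-0.29,-0.55,0],[-0.29,-0.55,0],[-0.29,-0.55,0],[0,0,0],[0,0,0]],"turn":[[0,0,0],[0,0,0],[0,0,0],[0,0,-0.0518],[0,0,-0.0518]],"grip":[0,0,0,0,0]}'
python3 -m creep '{"translation":[[0,0,0],[0,0,0],[0,0,0],[0,0,0],[0,0,0]],"turn":[[0,0,-0.0518],[0,0,-0.0518],[0,0,-0.0518],[0,0,-0.0518],[0,0,-0.0518]],"grip":[0,0,0,0,0]}'
python3 -m creep '{"translation":[[0,0,0],[0,0,0],[0,0,0],[0,0,0],[0,0,0]],"turn":[[0,0,-0.0518],[0,0,-0.0518],[0,0,-0.0518],[0,0.033,0],[0,0.033,0]],"grip":[0,0,0,0,0]}'
python3 -m creep '{"translation":[[0,0,0],[0,0,0],[0,0,0]],"turn":[[0,0,0],[0,0,0],[0,0,0]],"grip":[0,0,0]}'
python3 -c "
from h import *
st();barnow(1,-.0005,-.0015);pk(1,0,-.0015,.050,12,-.0005,-.0015)"
```

```text
time_s: 17.08
tool_pos: [0.5722, 0.0229, 0.0973]
tool_rot: [-180.0, 0.0, -3.6]
force: [-0.7, 0.5, -1.2]
grip_width: 0.0378
grasp_force: 40.0
time_s: 17.7
tool_pos: [0.5113, 0.1588, 0.0974]
tool_rot: [-180.0, 0.0, 15.5]
force: [-0.5, 0.0, -2.0]
grip_width: 0.0375
grasp_force: 40.0
time_s: 18.32
tool_pos: [0.5117, 0.1575, 0.0973]
tool_rot: [-180.0, -0.0, 61.9]
force: [-0.6, 0.8, -1.1]
grip_width: 0.0377
grasp_force: 40.0
time_s: 18.95
tool_pos: [0.5119, 0.158, 0.0976]
tool_rot: [180.0, -12.1, 89.7]
force: [0.5, 0.3, -0.8]
grip_width: 0.0374
grasp_force: 40.0
time_s: 19.32
tool_pos: [0.5118, 0.1592, 0.0976]
tool_rot: [180.0, -11.9, 89.8]
force: [0.6, -0.2, -0.5]
grip_width: 0.038
grasp_force: 40.0
t 19.32 p [0.5118 0.1592 0.0976] rpy [180.   -11.87  89.77] F [ 0.6 -0.2 -0.5] w 0.038 g 40.0 q [-49.  10.  40. 112. -21.  60.   1.]
bar in pocket mm [-0.34 -2.57 98.95] tilt 11.87 yaw err 0.13 F [ 0.6 -0.2 -0.5] w 0.038
tcp [0.5122 0.1602 0.0486] shift [-0.113  0.004  0.602] turn [-0.0001  0.0007  0.0007]
```

```bash
python3 -m creep '{"translation":[[-0.057,0.004,0.3],[-0.057,0,0.3],[0,0,0],[0,0,0],[0,0,0]],"turn":[[0,0.0007,0],[0,0,0.0007],[0,0,0],[0,0,0],[0,0,0]],"grip":[0,0,0,0,0]}'
python3 -m creep '{"translation":[[0,0,0],[0,0,0],[0,0,0]],"turn":[[0,0,0],[0,0,0],[0,0,0]],"grip":[0,0,0]}'
python3 - <<'E'
from h import *
barnow(1,-.0005,-.0015);pk(1,0,-.0013,.0381,12,-.0005,-.0015)
rock(-.0005,-.0015,[(-.0013,.0381,12),(-.002,.0328,12),(-.0015,.0309,9),(-.0011,.0292,6),(-.0005,.0276,3),(0,.0262,0),(0,.025,0)])
c=shot('wrist');save(c,'pics/w6.png',(100,60,420,300),2.4)
E
```

```text
time_s: 19.95
tool_pos: [0.5132, 0.1593, 0.0499]
tool_rot: [179.9, -12.1, 89.5]
force: [0.7, -0.5, -1.3]
grip_width: 0.0374
grasp_force: 40.0
time_s: 20.32
tool_pos: [0.5124, 0.1589, 0.0489]
tool_rot: [-180.0, -12.1, 89.5]
force: [-0.8, 0.2, -1.5]
grip_width: 0.0378
grasp_force: 40.0
bar in pocket mm [ 0.21 -2.88 50.3 ] tilt 12.06 yaw err -0.14 F [-0.8  0.2 -1.5] w 0.0378
tcp [0.5122 0.1604 0.0367] shift [-0.013 -0.003  0.153] turn [ 0.0001 -0.0003 -0.0008]
[-0.022 -0.     0.063] [0. 0. 0.]
[ 0.    -0.     0.025] [ 0.     -0.0167 -0.    ]
[ 0.001 -0.     0.022] [ 0.     -0.0167 -0.    ]
[ 0.004 -0.     0.021] [-0.     -0.0167 -0.    ]
[ 0.004 -0.     0.018] [-0.     -0.0167 -0.    ]
[ 0.    -0.     0.015] [0. 0. 0.]
```

View pics/w6.png

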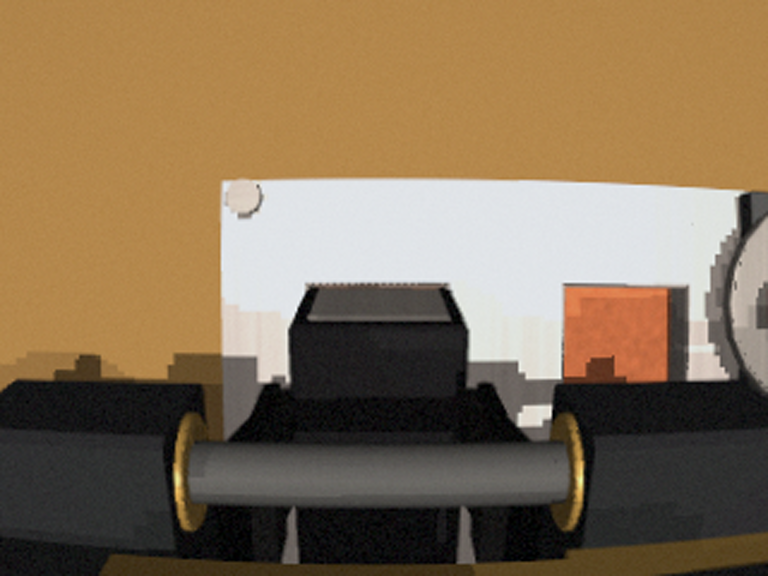

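Bar A sits in hand the same as before (end edge at 290–467 × 320), aligned with pocket1. Go in.

```bash
python3 -m creep '{"translation":[[-0.006,-0.003,0.08],[-0.006,0,0.073],[0,0,0],[0,0,0],[0,0,0]],"turn":[[0,0,-0.0007],[0,0,0],[0,0,0],[0,0,0],[0,0,0]],"grip":[0,0,0,0,0]}'
python3 -c "
from h import *
barnow(1,-.0005,-.0015)"
python3 -m creep '{"translation":[[-0.022,0,0.063],[0,0,0],[0,0,0]],"turn":[[0,0,0],[0,0,0],[0,0,0]],"grip":[0,0,0]}'
python3 -c "
from h import *
barnow(1,-.0005,-.0015)"
python3 -m creep '{"translation":[[0,0,0.025],[0,0,0.022],[0,0,0],[0,0,0]],"turn":[[0,-0.0167,0],[0,-0.0167,0],[0,0,0],[0,0,0]],"grip":[0,0,0,0]}'
python3 -c "
from h import *
barnow(1,-.0005,-.0015)"
```

```text
time_s: 21.0
tool_pos: [0.512, 0.1604, 0.0366]
tool_rot: [-180.0, -12.0, 89.6]
force: [-0.4, -1.2, -1.2]
grip_width: 0.0376
grasp_force: 40.0
bar in pocket mm [-0.11 -1.33 38.  ] tilt 12.05 yaw err -0.02 F [-0.4 -1.2 -1.2] w 0.0376
time_s: 21.38
tool_pos: [0.5119, 0.1597, 0.0312]
tool_rot: [-180.0, -12.0, 89.6]
force: [0.2, -0.1, -1.1]
grip_width: 0.0377
grasp_force: 40.0
bar in pocket mm [-0.25 -2.02 32.51] tilt 12.04 yaw err -0.02 F [ 0.2 -0.1 -1.1] w 0.0377
time_s: 21.88
tool_pos: [0.5122, 0.1602, 0.0276]
tool_rot: [180.0, -6.1, 89.6]
force: [0.8, -0.6, -0.8]
grip_width: 0.038
grasp_force: 40.0
bar in pocket mm [ 0.05 -1.38 29.08] tilt 6.06 yaw err -0.04 F [ 0.8 -0.6 -0.8] w 0.038
```

```bash
python3 -m creep '{"translation":[[0.004,0,0.021],[0.004,0,0.018],[0,0,0],[0,0,0]],"turn":[[0,-0.0167,0],[0,-0.0167,0],[0,0,0],[0,0,0]],"grip":[0,0,0,0]}'
python3 -m creep '{"translation":[[0,0,0.02],[0,0,0]],"turn":[[0,0,0],[0,0,0]],"grip":[0,0]}' 
python3 -c "
from h import *
barnow(1,-.0005,-.0015)"
```

```text
time_s: 22.38
tool_pos: [0.512, 0.1615, 0.0245]
tool_rot: [-180.0, -0.1, 89.6]
force: [-0.5, -1.0, -1.6]
grip_width: 0.0374
grasp_force: 40.0
time_s: 22.62
tool_pos: [0.512, 0.1615, 0.0244]
tool_rot: [-179.9, -0.2, 89.6]
force: [-4.4, -1.4, 12.0]
grip_width: 0.0376
grasp_force: 40.0
bar in pocket mm [-0.19  0.11 25.86] tilt 0.17 yaw err -0.08 F [-4.4 -1.4 12. ] w 0.0376
```

Home. Release, rise, and check the bars from above on the way to bar B.

```bash
python3 -m creep '{"translation":[[0,0,-0.02],[0,0,0],[0,0,0],[0,0,-0.2],[0,0,-0.6]],"turn":[[0,0,0],[0,0,0],[0,0,0],[0,0,0],[0,0,0]],"grip":[0.55,0.55,0.55,0.55,0.55]}' 
python3 -m creep '{"translation":[[-0.6,0,-0.4],[-0.7,0,-0.3],[-0.7,0,-0.2],[0,0,0],[0,0,0]],"turn":[[0,0,0],[0,0,0],[0,0,0],[0,0,0],[0,0,0]],"grip":[1,1,1,1,1]}' 
python3 - <<'E'
from h import *
st();c=shot('wrist');
for p in((.5116,.0769),(.5121,.1609)): barfit(c,p,zlo=.036,zhi=.055,ztop=.045,rad=.042)
t=shot('top')
barfit(t,(.591,-.3206),zlo=.03,wrist=False)
plan(.524,-.311,.2,-8)
E
```

```text
time_s: 23.25
tool_pos: [0.5103, 0.1607, 0.088]
tool_rot: [-179.8, 0.1, 89.6]
force: [0.8, 0.7, 1.2]
grip_width: 0.0479
grasp_force: 0.0
time_s: 23.88
tool_pos: [0.5111, 0.0018, 0.161]
tool_rot: [180.0, -0.1, 89.6]
force: [0.6, 0.8, -0.2]
grip_width: 0.0852
grasp_force: 0.0
t 23.88 p [0.5111 0.0018 0.161 ] rpy [ 1.7996e+02 -1.0000e-01  8.9600e+01] F [ 0.6  0.8 -0.2] w 0.0852 g 0.0 q [-51.   4.  50. 109.  -3.  69.   0.]
bar mean [0.5115 0.0762] rect [511.5  76.2] [63.1 37.4] long rect 89.62 pca 89.19 n 2740 z 0.0445 col [76. 73. 71.]
bar mean [0.5119 0.1561] rect [512.  156.3] [60.7 37.8] long rect 89.58 pca 89.36 n 2378 z 0.0446 col [68. 65. 64.]
bar mean [ 0.5907 -0.321 ] rect [ 590.9 -319.7] [40.2 65. ] long rect 171.42 pca 173.18 n 192 z 0.0359 col [71. 59. 49.]
shift [-3.923  0.181 -0.499] rows>= 5.1 | turn [-3.000e-04  0.000e+00  5.431e-01] rows>= 9.1
```

```bash
python3 -m creep '{"translation":[[-0.654,0.03,-0.083],[-0.654,0.03,-0.083],[-0.654,0.03,-0.083],[-0.654,0.03,-0.083],[-0.654,0.03,-0.083]],"turn":[[0,0,0],[0,0,0],[0,0,0],[0,0,0],[0,0,0]],"grip":[1,1,1,1,1]}'
python3 -m creep '{"translation":[[-0.654,0.03,-0.083],[0,0,0],[0,0,0],[0,0,0],[0,0,0]],"turn":[[0,0,0],[0,0,0.0543],[0,0,0.0543],[0,0,0.0543],[0,0,0.0543]],"grip":[1,1,1,1,1]}'
python3 -m creep '{"translation":[[0,0,0],[0,0,0],[0,0,0],[0,0,0],[0,0,0]],"turn":[[0,0,0.0543],[0,0,0.0543],[0,0,0.0543],[0,0,0.0543],[0,0,0.0543]],"grip":[1,1,1,1,1]}'
python3 -m creep '{"translation":[[0,0,0],[0,0,0],[0,0,0]],"turn":[[0,0,0.0543],[0,0,0],[0,0,0]],"grip":[1,1,1]}'
python3 - <<'E'
from h import *
st();c=shot('wrist');barfit(c,(.591,-.3205));plan(.591,-.3205,.0165,-8)
E
```

```text
time_s: 24.6
tool_pos: [0.5222, -0.2598, 0.1932]
tool_rot: [-180.0, -0.1, 89.8]
force: [0.1, 0.3, -0.5]
grip_width: 0.087
grasp_force: 0.0
time_s: 25.22
tool_pos: [0.5242, -0.3108, 0.1992]
tool_rot: [-179.9, 0.0, 50.4]
force: [-0.3, -0.5, 0.1]
grip_width: 0.087
grasp_force: 0.0
time_s: 25.85
tool_pos: [0.5243, -0.3107, 0.1992]
tool_rot: [-179.9, 0.1, 1.5]
force: [-0.5, -1.1, -0.2]
grip_width: 0.0871
grasp_force: 0.0
time_s: 26.22
tool_pos: [0.5238, -0.3118, 0.1997]
tool_rot: [-180.0, 0.0, -7.9]
force: [0.4, 0.2, 0.3]
grip_width: 0.0871
grasp_force: 0.0
t 26.23 p [ 0.5238 -0.3118  0.1997] rpy [-1.7997e+02  5.0000e-02 -7.8600e+00] F [0.4 0.2 0.3] w 0.0871 g 0.0 q [-24.  27.  70.  93. -26.  78. -49.]
bar mean [ 0.5907 -0.3226] rect [ 590.7 -322.8] [37.  63.4] long rect 172.13 pca 172.24 n 2037 z 0.0375 col [86. 81. 77.]
shift [ 0.849 -0.009  2.291] rows>= 3.1 | turn [-0.0002  0.0002  0.0005] rows>= 0.0
```

```bash
python3 -m creep '{"translation":[[0.43,0.02,0],[0.417,0,0.3],[0,0,0.7],[0,0,0.65],[0,0,0.4]],"turn":[[0,0,0],[0,0,0],[0,0,0],[0,0,0],[0,0,0]],"grip":[1,1,1,1,1]}'
python3 -m creep '{"translation":[[0,0,0.235],[0,0,0],[0,0,0],[0,0,0],[0,0,0]],"turn":[[0,0,0],[0,0,0],[0,0,0],[0,0,0],[0,0,0]],"grip":[1,1,0,0,0]}'
python3 -m creep '{"translation":[[0,0,0],[0,0,0],[0,0,0],[0,0,0]],"turn":[[0,0,0],[0,0,0],[0,0,0],[0,0,0]],"grip":[0,0,0,0]}'
python3 -c "
from h import *
st()"
```

```text
time_s: 26.9
tool_pos: [0.5892, -0.3226, 0.0329]
tool_rot: [-179.9, 0.2, -8.0]
force: [0.7, -0.0, 0.1]
grip_width: 0.0869
grasp_force: 0.0
time_s: 27.52
tool_pos: [0.5908, -0.324, 0.0185]
tool_rot: [-180.0, -0.1, -8.1]
force: [-0.1, 0.2, 0.1]
grip_width: 0.0647
grasp_force: 0.0
time_s: 28.02
tool_pos: [0.5903, -0.3235, 0.0174]
tool_rot: [-179.9, 0.0, -8.1]
force: [-0.9, 1.5, 1.0]
grip_width: 0.0376
grasp_force: 40.0
t 28.02 p [ 0.5903 -0.3235  0.0174] rpy [-1.7994e+02  1.0000e-02 -8.1100e+00] F [-0.9  1.5  1. ] w 0.0376 g 40.0 q [-13.  43.  57.  93. -39.  66. -45.]
```

```bash
python3 -m creep '{"translation":[[0,0,-0.55],[0,0,-0.55],[-0.108,-0.703,0],[-0.108,-0.703,0],[-0.108,-0.703,0]],"turn":[[0,0,0],[0,0,0],[0,0,0],[0,0,0],[0,0,0]],"grip":[0,0,0,0,0]}'
python3 -m creep '{"translation":[[-0.108,-0.703,0],[-0.108,-0.703,0],[-0.108,-0.703,0],[-0.108,-0.703,0],[0,0,0]],"turn":[[0,0,0],[0,0,0],[0,0,0],[0,0,0],[0,0,-0.0543]],"grip":[0,0,0,0,0]}'
python3 -m creep '{"translation":[[0,0,0],[0,0,0],[0,0,0],[0,0,0],[0,0,0]],"turn":[[0,0,-0.0543],[0,0,-0.0543],[0,0,-0.0543],[0,0,-0.0543],[0,0,-0.0543]],"grip":[0,0,0,0,0]}'
python3 -m creep '{"translation":[[0,0,0],[0,0,0],[0,0,0],[0,0,0],[0,0,0]],"turn":[[0,0,-0.0543],[0,0,-0.0543],[0,0,-0.0543],[0,0,-0.0543],[0,0.033,0]],"grip":[0,0,0,0,0]}'
python3 -m creep '{"translation":[[0,0,0],[0,0,0],[0,0,0]],"turn":[[0,0.033,0],[0,0,0],[0,0,0]],"grip":[0,0,0]}'
python3 -c "
from h import *
st();barnow(2,.0003,-.0016);pk(2,0,-.0015,.050,12,.0003,-.0016)"
```

```text
time_s: 28.65
tool_pos: [0.588, -0.1514, 0.105]
tool_rot: [-180.0, 0.0, -8.1]
force: [0.7, 1.1, -1.6]
grip_width: 0.0377
grasp_force: 40.0
time_s: 29.28
tool_pos: [0.5853, 0.0823, 0.1043]
tool_rot: [-179.9, 0.1, 2.5]
force: [0.6, -1.0, -2.3]
grip_width: 0.0376
grasp_force: 40.0
time_s: 29.9
tool_pos: [0.5855, 0.0741, 0.1051]
tool_rot: [-180.0, 0.0, 50.8]
force: [-0.3, 0.3, -1.7]
grip_width: 0.0377
grasp_force: 40.0
time_s: 30.52
tool_pos: [0.5854, 0.0777, 0.1048]
tool_rot: [-180.0, -6.1, 90.0]
force: [-0.1, -0.4, -2.5]
grip_width: 0.0379
grasp_force: 40.0
time_s: 30.9
tool_pos: [0.5858, 0.075, 0.1052]
tool_rot: [-180.0, -11.8, 89.6]
force: [0.4, -0.1, -2.3]
grip_width: 0.0378
grasp_force: 40.0
t 30.9 p [0.5858 0.075  0.1052] rpy [-179.97  -11.83   89.65] F [ 0.4 -0.1 -2.3] w 0.0378 g 40.0 q [-38.  19.  43. 102. -27.  66.  14.]
bar in pocket mm [  0.13  -1.53 106.87] tilt 11.83 yaw err 0.01 F [ 0.4 -0.1 -2.3] w 0.0378
tcp [0.5856 0.075  0.0484] shift [-0.145 -0.001  0.696] turn [-0.0002  0.001   0.    ]
```

```bash
python3 -m creep '{"translation":[[-0.073,0,0.35],[-0.072,0,0.346],[0,0,0],[0,0,0],[0,0,0]],"turn":[[0,0.001,0],[0,0,0],[0,0,0],[0,0,0],[0,0,0]],"grip":[0,0,0,0,0]}'
python3 -m creep '{"translation":[[0,0,0],[0,0,0],[0,0,0]],"turn":[[0,0,0],[0,0,0],[0,0,0]],"grip":[0,0,0]}'
python3 - <<'E'
from h import *
barnow(2,.0003,-.0016);pk(2,0,-.0013,.0381,12,.0003,-.0016)
c=shot('wrist');save(c,'pics/w7.png',(100,60,420,300),2.4)
E
```

```text
time_s: 31.52
tool_pos: [0.587, 0.0751, 0.0501]
tool_rot: [179.9, -12.1, 89.7]
force: [0.2, -0.6, -1.9]
grip_width: 0.0377
grasp_force: 40.0
time_s: 31.9
tool_pos: [0.586, 0.0746, 0.0489]
tool_rot: [180.0, -12.1, 89.6]
force: [-0.6, -0.8, -1.8]
grip_width: 0.0378
grasp_force: 40.0
bar in pocket mm [ 0.39 -1.88 50.49] tilt 12.09 yaw err -0.02 F [-0.6 -0.8 -1.8] w 0.0378
tcp [0.5856 0.0752 0.0365] shift [-0.025 -0.005  0.153] turn [ 0.0001 -0.0005 -0.0001]
```

View pics/w7.png

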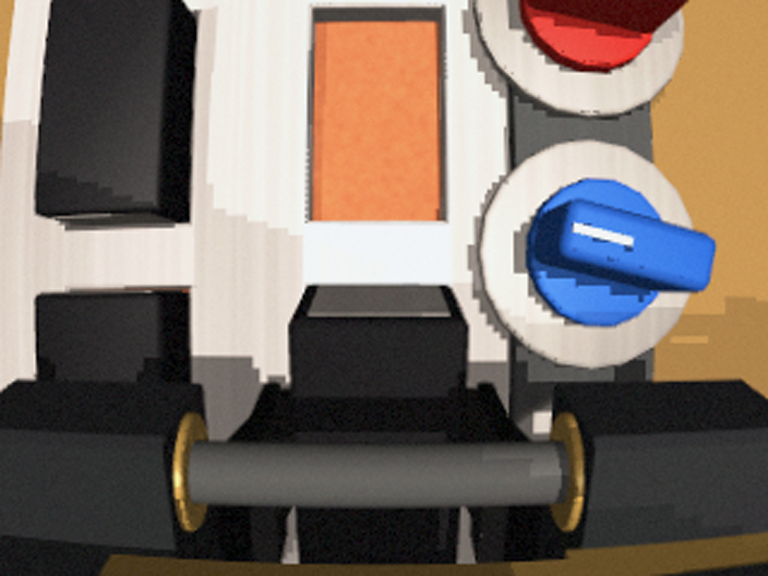

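Bars 1 and 2 sit flat at left; the held bar (291–466 × 318) is in line with pocket2, clear of the blue seat. Same insertion.

```bash
python3 -m creep '{"translation":[[-0.012,-0.004,0.08],[-0.012,0,0.073],[0,0,0],[0,0,0],[0,0,0]],"turn":[[0,0,0],[0,0,0],[0,0,0],[0,0,0],[0,0,0]],"grip":[0,0,0,0,0]}'
python3 -c "
from h import *
barnow(2,.0003,-.0016)"
python3 -m creep '{"translation":[[-0.022,0,0.063],[0,0,0],[0,0,0]],"turn":[[0,0,0],[0,0,0],[0,0,0]],"grip":[0,0,0]}'
python3 -m creep '{"translation":[[0,0,0.025],[0,0,0.022],[0,0,0],[0,0,0]],"turn":[[0,-0.0167,0],[0,-0.0167,0],[0,0,0],[0,0,0]],"grip":[0,0,0,0]}'
python3 -c "
from h import *
barnow(2,.0003,-.0016)"
```

```text
time_s: 32.58
tool_pos: [0.5856, 0.0753, 0.0364]
tool_rot: [180.0, -12.1, 89.6]
force: [-0.2, -0.5, -1.1]
grip_width: 0.038
grasp_force: 40.0
bar in pocket mm [ 1.000e-02 -1.170e+00  3.803e+01] tilt 12.08 yaw err -0.02 F [-0.2 -0.5 -1.1] w 0.038
time_s: 32.95
tool_pos: [0.5855, 0.0746, 0.0309]
tool_rot: [-180.0, -12.1, 89.6]
force: [-0.1, 0.7, -1.3]
grip_width: 0.0378
grasp_force: 40.0
time_s: 33.45
tool_pos: [0.5859, 0.0749, 0.0275]
tool_rot: [180.0, -6.1, 89.6]
force: [0.3, -2.4, -0.2]
grip_width: 0.0375
grasp_force: 40.0
bar in pocket mm [ 0.26 -1.47 29.11] tilt 6.07 yaw err -0.04 F [ 0.3 -2.4 -0.2] w 0.0375
```

```bash
python3 -m creep '{"translation":[[0.007,0,0.021],[0.005,0,0.018],[0,0,0],[0,0,0]],"turn":[[0,-0.0167,0],[0,-0.0167,0],[0,0,0],[0,0,0]],"grip":[0,0,0,0]}'
python3 -m creep '{"translation":[[0,0,0.02],[0,0,0]],"turn":[[0,0,0],[0,0,0]],"grip":[0,0]}' 
python3 -c "
from h import *
barnow(2,.0003,-.0016)"
```

```text
time_s: 33.95
tool_pos: [0.5858, 0.0764, 0.0244]
tool_rot: [180.0, -0.1, 89.6]
force: [0.3, -1.9, -0.8]
grip_width: 0.0373
grasp_force: 40.0
time_s: 34.2
tool_pos: [0.5859, 0.0764, 0.0243]
tool_rot: [-180.0, -0.2, 89.6]
force: [-2.6, -1.6, 11.2]
grip_width: 0.0377
grasp_force: 40.0
bar in pocket mm [ 0.22  0.2  25.94] tilt 0.17 yaw err -0.07 F [-2.6 -1.6 11.2] w 0.0377
```

```bash
python3 -m creep '{"translation":[[0,0,-0.02],[0,0,0],[0,0,0],[0,0,-0.2],[0,0,-0.6]],"turn":[[0,0,0],[0,0,0],[0,0,0],[0,0,0],[0,0,0]],"grip":[0.52,0.52,0.52,0.52,0.52]}' 
python3 -m creep '{"translation":[[-0.3,0,-0.6],[-0.4,0,-0.6],[0,0,-0.6],[0,0,0],[0,0,0]],"turn":[[0,0,0],[0,0,0],[0,0,0],[0,0,0],[0,0,0]],"grip":[0.4,0.4,0.4,0.4,0.4]}' 
python3 - <<'E'
from h import *
st();c=shot('wrist');save(c,'pics/w8.png',(110,0,430,240),2.4);np.savez('w8.npz',**c)
for p in((.5116,.0769),(.5121,.1609),(.5856,.0765)): barfit(c,p,zlo=.036,zhi=.055,ztop=.045,rad=.042)
W=wheight(c);hsv=cv2.cvtColor(c['frame'],cv2.COLOR_RGB2HSV);Z=R.from_euler('z',BED[2])
for n,dy in(('red',70),('blue',0),('yel',-70)):
    a=np.array(BED[:2])+Z.apply([.096,dy/1000,0])[:2]
    m=(W[...,2]>.0665)&(W[...,2]<.08)&(np.hypot(*(W[...,:2]-a).transpose(2,0,1))<.03)
    ys,xs=np.where(m);p=hit(c,np.c_[xs,ys],.072)[:,:2];q=p-p.mean(0);w,v=np.linalg.eigh(q.T@q);L=v[:,1]
    r=cv2.minAreaRect((p*1000).astype(np.float32))
    print(n,'axis',a.round(4),'top mean',p.mean(0).round(4),'long',(np.degrees(np.arctan2(L[1],L[0]))%180).round(1),m.sum(),np.round(r[1],1),r[2],c['frame'][m].mean(0).round(),np.nanmedian(W[m][:,2]).round(4))
E
```

```text
time_s: 34.83
tool_pos: [0.5837, 0.0765, 0.0875]
tool_rot: [-179.7, 0.0, 89.6]
force: [0.7, 0.8, 1.2]
grip_width: 0.0449
grasp_force: 0.0
time_s: 35.45
tool_pos: [0.5851, 0.0207, 0.2324]
tool_rot: [180.0, -0.1, 89.6]
force: [0.4, -0.4, -0.5]
grip_width: 0.0347
grasp_force: 0.0
t 35.45 p [0.5851 0.0207 0.2324] rpy [ 1.7999e+02 -1.0000e-01  8.9640e+01] F [ 0.4 -0.4 -0.5] w 0.0347 g 0.0 q [-48.  14.  52.  93. -11.  78.   4.]
bar mean [0.5128 0.0762] rect [512.6  75.9] [64.3 39.2] long rect 88.88 pca 89.59 n 1687 z 0.0444 col [63. 60. 59.]
bar mean [0.5132 0.1593] rect [512.9 159.4] [65.3 39.3] long rect 88.57 pca 90.28 n 1659 z 0.0446 col [70. 67. 66.]
bar mean [0.5859 0.0764] rect [586.3  76.3] [62.7 37.6] long rect 89.45 pca 89.81 n 1729 z 0.0445 col [84. 81. 78.]
red axis [0.6453 0.1881] top mean [0.6446 0.1864] long 170.6 413 [15.1 38.1] 79.75942993164062 [210.  75.  68.] 0.0713
blue axis [0.6449 0.1181] top mean [0.6439 0.1173] long 168.5 420 [13.9 38.2] 78.05785369873047 [ 69. 118. 200.] 0.0713
yel axis [0.6445 0.0481] top mean [0.6428 0.0484] long 168.3 417 [14.3 38.4] 79.10529327392578 [217. 196.  76.] 0.0711
```

View pics/w8.png

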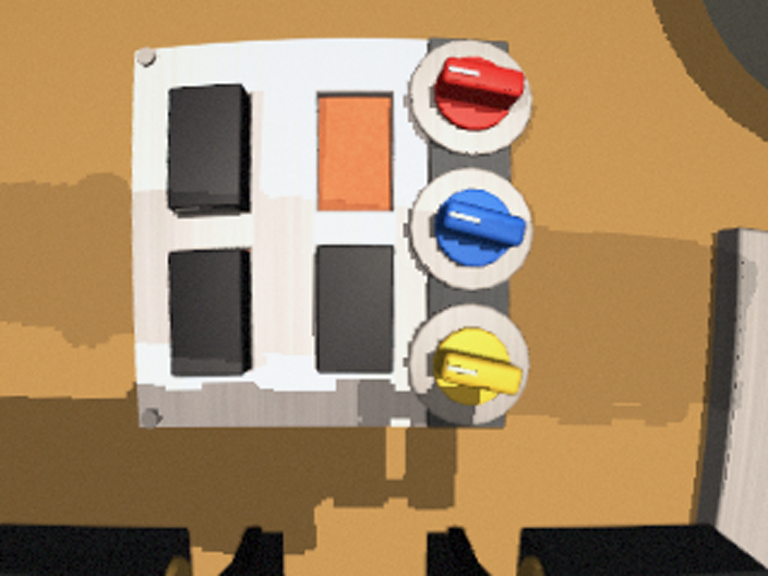

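All three bars lie flat in their pockets (top 45 mm); knob bars point about 10° clockwise of +x. Now red: go over it, yaw 170.

```bash
python3 -m creep '{"translation":[[0.525,0.184,0],[0.525,0.184,0],[0.525,0.184,0],[0.52,0.184,0],[0,0,0]],"turn":[[0,0,0],[0,0,0],[0,0,0],[0,0,0],[0,0,-0.056]],"grip":[0.4,0.4,0.4,0.4,0.4]}' 25
python3 -m creep '{"translation":[[0,0,0],[0,0,0],[0,0,0],[0,0,0],[0,0,0]],"turn":[[0,0,-0.056],[0,0,-0.056],[0,0,-0.056],[0,0,-0.056],[0,0,-0.056]],"grip":[0.4,0.4,0.4,0.4,0.4]}'
python3 -m creep '{"translation":[[0,0,0],[0,0,0],[0,0,0.5],[0,0,0.5],[0,0,0.5]],"turn":[[0,0,-0.056],[0,0,-0.055],[0,0,0],[0,0,0],[0,0,0]],"grip":[0.4,0.4,0.4,0.4,0.4]}'
python3 -m creep '{"translation":[[0,0,0],[0,0,0],[0,0,0]],"turn":[[0,0,0],[0,0,0],[0,0,0]],"grip":[0.4,0.4,0.4]}'
python3 -c "
from h import *
st();plan(.6451,.1879,.0463,170.2)"
```

```text
time_s: 36.12
tool_pos: [0.6441, 0.1937, 0.229]
tool_rot: [-179.8, -0.0, 100.4]
force: [-0.8, -0.6, -0.1]
grip_width: 0.0348
grasp_force: 0.0
time_s: 36.75
tool_pos: [0.6442, 0.1878, 0.2304]
tool_rot: [-179.9, -0.1, 150.5]
force: [0.5, -0.4, -0.4]
grip_width: 0.0345
grasp_force: 0.0
time_s: 37.38
tool_pos: [0.6439, 0.1878, 0.1094]
tool_rot: [-180.0, -0.2, 170.1]
force: [0.1, 0.4, 0.0]
grip_width: 0.0348
grasp_force: 0.0
time_s: 37.75
tool_pos: [0.6465, 0.188, 0.1145]
tool_rot: [179.9, 0.2, 170.1]
force: [1.3, 0.7, 0.4]
grip_width: 0.0346
grasp_force: 0.0
t 37.75 p [0.6465 0.188  0.1145] rpy [1.7985e+02 1.5000e-01 1.7008e+02] F [1.3 0.7 0.4] w 0.0346 g 0.0 q [-41.  27.  30.  88. -14.  69.  72.]
shift [ 0.02  -0.006  0.853] rows>= 1.1 | turn [ 0.0008  0.0009 -0.0006] rows>= 0.0
```

```bash
python3 -m creep '{"translation":[[0,0,0.4],[0,0,0.42],[0,0,0],[0,0,0],[0,0,0]],"turn":[[0,0,0],[0,0,0],[0,0,0],[0,0,0],[0,0,0]],"grip":[0.4,0.4,0.4,0.4,0.4]}'
python3 -m creep '{"translation":[[0,0,0],[0,0,0],[0,0,0],[0,0,0]],"turn":[[0,0,0],[0,0,0],[0,0,0],[0,0,0]],"grip":[0.4,0,0,0]}'
python3 -c "
from h import *
st()"
```

```text
time_s: 38.38
tool_pos: [0.6468, 0.1881, 0.0491]
tool_rot: [179.8, 0.2, 170.1]
force: [-0.6, -0.3, -0.2]
grip_width: 0.0349
grasp_force: 0.0
time_s: 38.88
tool_pos: [0.6452, 0.1877, 0.0468]
tool_rot: [180.0, -0.0, 170.1]
force: [-0.2, 0.7, 1.6]
grip_width: 0.014
grasp_force: 25.0
t 38.88 p [0.6452 0.1877 0.0468] rpy [ 1.7995e+02 -1.0000e-02  1.7008e+02] F [-0.2  0.7  1.6] w 0.014 g 25.0 q [-40.  31.  29.  91. -16.  62.  73.]
```

```bash
python3 -m creep '{"translation":[[0,0,0],[0,0,0],[0,0,0],[0,0,0],[0,0,0]],"turn":[[0,0,0.05],[0,0,0.05],[0,0,0.05],[0,0,0.05],[0,0,0.05]],"grip":[0,0,0,0,0]}'
python3 -m creep '{"translation":[[0,0,0],[0,0,0],[0,0,0],[0,0,0],[0,0,0]],"turn":[[0,0,0.05],[0,0,0.05],[0,0,0.05],[0,0,0.05],[0,0,0]],"grip":[0,0,0,0,0]}'
python3 -c "
from h import *
st();print(env.get_obs()['wrist_torque'])"
python3 -m creep '{"translation":[[0,0,0],[0,0,0],[0,0,0],[0,0,0]],"turn":[[0,0,0.03],[0,0,0.03],[0,0,0.03],[0,0,0]],"grip":[0,0,0,0]}'
python3 -c "
from h import *
st();print(env.get_obs()['wrist_torque'])"
```

```text
time_s: 39.5
tool_pos: [0.6453, 0.1879, 0.0468]
tool_rot: [180.0, -0.0, 124.8]
force: [-0.0, 0.0, -0.8]
grip_width: 0.0135
grasp_force: 25.0
time_s: 40.12
tool_pos: [0.6455, 0.1879, 0.0468]
tool_rot: [180.0, -0.0, 89.2]
force: [1.0, -0.4, 0.7]
grip_width: 0.0139
grasp_force: 25.0
t 40.12 p [0.6455 0.1879 0.0468] rpy [ 1.7997e+02 -3.0000e-02  8.9190e+01] F [ 1.  -0.4  0.7] w 0.0139 g 25.0 q [-52.  35.  46.  92. -27.  65.  -0.]
[-0.12020064 -0.05399095  0.01772185]
time_s: 40.62
tool_pos: [0.6455, 0.1879, 0.0468]
tool_rot: [180.0, -0.1, 73.1]
force: [2.1, 1.1, -1.0]
grip_width: 0.0139
grasp_force: 25.0
t 40.62 p [0.6455 0.1879 0.0468] rpy [ 1.7998e+02 -6.0000e-02  7.3080e+01] F [ 2.1  1.1 -1. ] w 0.0139 g 25.0 q [-54.  37.  49.  92. -30.  65. -14.]
[-0.07792793 -0.18643926 -0.05715288]
```

```bash
for k in 1 2; do python3 -m creep '{"translation":[[0,0,0],[0,0,0],[0,0,0],[0,0,0]],"turn":[[0,0,0.02],[0,0,0.02],[0,0,0],[0,0,0]],"grip":[0,0,0,0]}' >/dev/null
python3 -c "
from h import *
st();print(env.get_obs()['wrist_torque'])"; done
```

```text
t 41.12 p [0.6455 0.1878 0.0468] rpy [ 1.7999e+02 -8.0000e-02  6.5830e+01] F [ 1.4 -0.3 -1. ] w 0.0141 g 25.0 q [-55.  37.  51.  92. -31.  66. -21.]
[-0.07962494 -0.35678963 -0.01669102]
t 41.62 p [0.6456 0.188  0.0469] rpy [ 1.7999e+02 -8.0000e-02  5.8640e+01] F [ 3.4  0.3 -2.7] w 0.0149 g 26.7 q [-56.  38.  52.  92. -32.  66. -27.]
[-0.02825288 -0.50927524  0.64014602]
```

Stop felt (0.64 N m, yaw ≈ 62°, matching 2.0 rad). Release, go to yellow.

```bash
python3 -m creep '{"translation":[[0,0,0],[0,0,0],[0,0,0],[0,0,-0.4],[0,0,-0.6]],"turn":[[0,0,0],[0,0,0],[0,0,0],[0,0,0],[0,0,0]],"grip":[0.4,0.4,0.4,0.4,0.4]}'
python3 -m creep '{"translation":[[-0.375,0.2245,0],[-0.375,0.2245,0],[-0.375,0.2245,0],[-0.375,0.2245,0],[0,0,0]],"turn":[[0,0,0],[0,0,0],[0,0,0],[0,0,0],[0,0,-0.056]],"grip":[0.4,0.4,0.4,0.4,0.4]}'
python3 -m creep '{"translation":[[0,0,0],[0,0,0],[0,0,0],[0,0,0],[0,0,0]],"turn":[[0,0,-0.056],[0,0,-0.056],[0,0,-0.056],[0,0,-0.056],[0,0,-0.056]],"grip":[0.4,0.4,0.4,0.4,0.4]}'
python3 -m creep '{"translation":[[0,0,0],[0,0,0],[0,0,0],[0,0,0],[0,0,0]],"turn":[[0,0,-0.056],[0,0,-0.056],[0,0,-0.056],[0,0,-0.056],[0,0,-0.056]],"grip":[0.4,0.4,0.4,0.4,0.4]}'
python3 -m creep '{"translation":[[0,0,0],[0,0,0],[0,0,0]],"turn":[[0,0,0],[0,0,0],[0,0,0]],"grip":[0.4,0.4,0.4]}'
python3 - <<'E'
from h import *
st();plan(.6442,.0479,.0463,169);c=shot('scene');save(c,'pics/s2.png',(230,160,350,240),6)
E
```

```text
time_s: 42.25
tool_pos: [0.6437, 0.1875, 0.126]
tool_rot: [-179.8, 0.1, 58.5]
force: [0.5, 0.6, -0.4]
grip_width: 0.0347
grasp_force: 0.0
time_s: 42.88
tool_pos: [0.6431, 0.0427, 0.1269]
tool_rot: [180.0, 0.1, 68.4]
force: [0.2, -0.2, 0.2]
grip_width: 0.0346
grasp_force: 0.0
time_s: 43.5
tool_pos: [0.6434, 0.0477, 0.1266]
tool_rot: [180.0, -0.1, 119.3]
force: [-0.4, -0.4, -0.4]
grip_width: 0.0345
grasp_force: 0.0
time_s: 44.12
tool_pos: [0.6434, 0.0476, 0.1266]
tool_rot: [180.0, -0.0, 169.7]
force: [-1.0, 0.5, 0.5]
grip_width: 0.0346
grasp_force: 0.0
time_s: 44.5
tool_pos: [0.6437, 0.0478, 0.1266]
tool_rot: [180.0, -0.0, 169.3]
force: [0.5, -0.5, -0.1]
grip_width: 0.0345
grasp_force: 0.0
t 44.5 p [0.6437 0.0478 0.1266] rpy [ 1.7995e+02 -2.0000e-02  1.6927e+02] F [ 0.5 -0.5 -0.1] w 0.0345 g 0.0 q [-34.  24.  35.  92. -14.  69.  83.]
shift [-6.000e-03  1.000e-03  1.004e+00] rows>= 1.3 | turn [ 0.0003 -0.0001  0.0015] rows>= 0.0
```

View pics/s2.png

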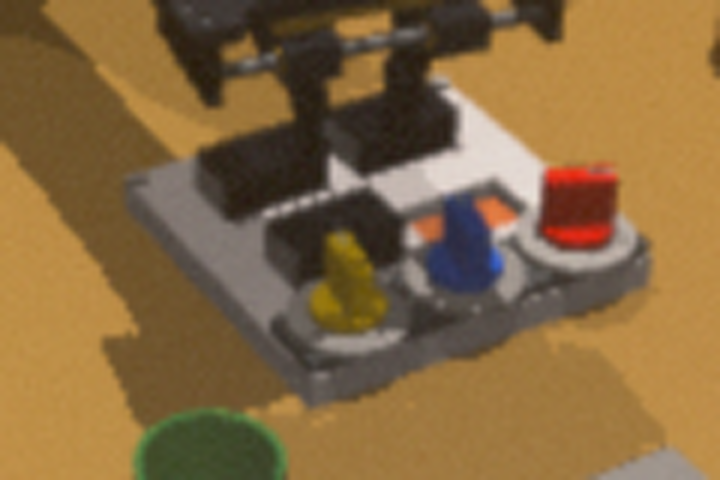

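Red (580,205) is turned broadside; yellow and blue are still as before; bars seated. Do yellow.

```bash
python3 -m creep '{"translation":[[0,0,0.5],[0,0,0.5],[0,0,0],[0,0,0],[0,0,0]],"turn":[[0,0,0],[0,0,0],[0,0,0],[0,0,0],[0,0,0]],"grip":[0.4,0.4,0.4,0.4,0.4]}'
python3 -m creep '{"translation":[[0,0,0],[0,0,0],[0,0,0],[0,0,0]],"turn":[[0,0,0],[0,0,0],[0,0,0],[0,0,0]],"grip":[0.4,0,0,0]}'
python3 -m creep '{"translation":[[0,0,0],[0,0,0],[0,0,0],[0,0,0],[0,0,0]],"turn":[[0,0,0.05],[0,0,0.05],[0,0,0.05],[0,0,0.05],[0,0,0.05]],"grip":[0,0,0,0,0]}'
python3 -m creep '{"translation":[[0,0,0],[0,0,0],[0,0,0],[0,0,0],[0,0,0]],"turn":[[0,0,0.05],[0,0,0.05],[0,0,0.05],[0,0,0.05],[0,0,0.05]],"grip":[0,0,0,0,0]}'
for k in 1 2; do python3 -m creep '{"translation":[[0,0,0],[0,0,0],[0,0,0],[0,0,0]],"turn":[[0,0,0.028],[0,0,0.028],[0,0,0],[0,0,0]],"grip":[0,0,0,0]}' >/dev/null
python3 -c "
from h import *
st();print(env.get_obs()['wrist_torque'])"; done
```

```text
time_s: 45.18
tool_pos: [0.644, 0.048, 0.0474]
tool_rot: [179.9, 0.0, 169.4]
force: [-0.1, -0.8, -0.7]
grip_width: 0.0348
grasp_force: 0.0
time_s: 45.68
tool_pos: [0.6437, 0.0478, 0.0467]
tool_rot: [180.0, -0.0, 169.4]
force: [-1.1, 0.5, 0.6]
grip_width: 0.0139
grasp_force: 25.0
time_s: 46.3
tool_pos: [0.644, 0.0482, 0.0467]
tool_rot: [179.9, -0.0, 124.1]
force: [1.2, -0.1, -0.8]
grip_width: 0.0137
grasp_force: 25.0
time_s: 46.92
tool_pos: [0.6446, 0.0483, 0.0467]
tool_rot: [179.9, -0.1, 79.1]
force: [2.2, -0.2, -2.2]
grip_width: 0.0136
grasp_force: 25.0
t 47.42 p [0.6446 0.0483 0.0468] rpy [ 1.7992e+02 -1.0000e-01  6.9380e+01] F [ 5.1  0.4 -2.9] w 0.0139 g 25.0 q [-47.  36.  54.  96. -31.  65.  -4.]
[ 0.0183312  -0.8777125   0.00720557]
t 47.92 p [0.6448 0.0486 0.0469] rpy [ 1.7993e+02 -1.3000e-01  5.9460e+01] F [ 5.7  1.3 -3.3] w 0.0152 g 25.9 q [-48.  37.  56.  96. -33.  65. -13.]
[ 0.08485792 -1.12852176  0.55919283]
```

```bash
python3 -m creep '{"translation":[[0,0,0],[0,0,0],[0,0,0],[0,0,-0.4],[0,0,-0.6]],"turn":[[0,0,0],[0,0,0],[0,0,0],[0,0,0],[0,0,0]],"grip":[0.36,0.36,0.36,0.36,0.36]}'
python3 -m creep '{"translation":[[0.374,-0.221,0],[0.374,-0.221,0],[0,0,0],[0,0,0],[0,0,0]],"turn":[[0,0,0],[0,0,0],[0,0,-0.0551],[0,0,-0.0551],[0,0,-0.0551]],"grip":[0.36,0.36,0.36,0.36,0.36]}'
python3 -m creep '{"translation":[[0,0,0],[0,0,0],[0,0,0],[0,0,0],[0,0,0]],"turn":[[0,0,-0.0551],[0,0,-0.0551],[0,0,-0.0551],[0,0,-0.0551],[0,0,-0.0551]],"grip":[0.36,0.36,0.36,0.36,0.36]}'
python3 -m creep '{"translation":[[0,0,0],[0,0,0],[0,0,0],[0,0,0],[0,0,0]],"turn":[[0,0,-0.0551],[0,0,-0.0551],[0,0,-0.0551],[0,0,0],[0,0,0]],"grip":[0.36,0.36,0.36,0.36,0.36]}'
python3 -m creep '{"translation":[[0,0,0],[0,0,0]],"turn":[[0,0,0],[0,0,0]],"grip":[0.36,0.36]}'
python3 -c "
from h import *
st();plan(.6446,.1179,.0463,168.5)"
```

```text
time_s: 48.55
tool_pos: [0.6421, 0.0478, 0.126]
tool_rot: [-179.8, 0.1, 59.2]
force: [1.8, -0.2, 0.6]
grip_width: 0.0309
grasp_force: 0.0
time_s: 49.18
tool_pos: [0.6436, 0.1171, 0.1266]
tool_rot: [-180.0, -0.0, 89.3]
force: [0.2, -0.1, 0.6]
grip_width: 0.0313
grasp_force: 0.0
time_s: 49.8
tool_pos: [0.6436, 0.1169, 0.1266]
tool_rot: [-180.0, -0.1, 138.9]
force: [-0.4, 0.2, -1.5]
grip_width: 0.0313
grasp_force: 0.0
time_s: 50.42
tool_pos: [0.6439, 0.1171, 0.1267]
tool_rot: [180.0, -0.0, 168.1]
force: [-0.3, -0.4, -0.5]
grip_width: 0.0312
grasp_force: 0.0
time_s: 50.68
tool_pos: [0.6439, 0.1174, 0.1267]
tool_rot: [180.0, -0.0, 168.3]
force: [-0.5, -0.1, -0.0]
grip_width: 0.0312
grasp_force: 0.0
t 50.67 p [0.6439 0.1174 0.1267] rpy [ 1.7995e+02 -2.0000e-02  1.6826e+02] F [-0.5 -0.1 -0. ] w 0.0312 g 0.0 q [-41.  25.  37.  90. -16.  70.  77.]
shift [-0.007  0.007  1.004] rows>= 1.3 | turn [ 0.0003 -0.0001 -0.0013] rows>= 0.0
```

```bash
python3 -m creep '{"translation":[[0,0.0,0.5],[-0.007,-0.005,0.5],[0,0,0],[0,0,0],[0,0,0]],"turn":[[0,0,0],[0,0,0],[0,0,0],[0,0,0],[0,0,0]],"grip":[0.36,0.36,0.36,0.36,0.36]}'
python3 -m creep '{"translation":[[0,0,0],[0,0,0],[0,0,0],[0,0,0]],"turn":[[0,0,0],[0,0,0],[0,0,0],[0,0,0]],"grip":[0.36,0,0,0]}'
python3 -m creep '{"translation":[[0,0,0],[0,0,0],[0,0,0],[0,0,0],[0,0,0]],"turn":[[0,0,0.05],[0,0,0.05],[0,0,0.05],[0,0,0.05],[0,0,0.05]],"grip":[0,0,0,0,0]}'
python3 -m creep '{"translation":[[0,0,0],[0,0,0],[0,0,0],[0,0,0],[0,0,0]],"turn":[[0,0,0.05],[0,0,0.05],[0,0,0.05],[0,0,0.05],[0,0,0.05]],"grip":[0,0,0,0,0]}'
for k in 1 2; do python3 -m creep '{"translation":[[0,0,0],[0,0,0],[0,0,0],[0,0,0]],"turn":[[0,0,0.028],[0,0,0.028],[0,0,0],[0,0,0]],"grip":[0,0,0,0]}' >/dev/null
python3 -c "
from h import *
st();print(env.get_obs()['wrist_torque'])"; done
```

```text
time_s: 51.3
tool_pos: [0.6448, 0.117, 0.0474]
tool_rot: [179.9, 0.0, 168.3]
force: [0.7, -0.5, -0.9]
grip_width: 0.0315
grasp_force: 0.0
time_s: 51.8
tool_pos: [0.6445, 0.1177, 0.0468]
tool_rot: [179.9, -0.0, 168.3]
force: [0.5, 1.0, 0.1]
grip_width: 0.0139
grasp_force: 25.0
time_s: 52.42
tool_pos: [0.6447, 0.118, 0.0469]
tool_rot: [179.9, -0.1, 123.1]
force: [0.7, 1.5, -0.3]
grip_width: 0.0137
grasp_force: 25.0
time_s: 53.05
tool_pos: [0.645, 0.118, 0.0469]
tool_rot: [180.0, -0.1, 78.1]
force: [0.6, 1.1, -1.2]
grip_width: 0.014
grasp_force: 25.0
t 53.55 p [0.6451 0.118  0.0469] rpy [ 1.7998e+02 -1.4000e-01  6.8340e+01] F [ 2.5  2.2 -0.8] w 0.0139 g 25.0 q [-53.  38.  56.  95. -34.  66. -10.]
[ 0.48566883 -0.47845837 -0.03767749]
t 54.05 p [0.6449 0.1176 0.0469] rpy [-1.800e+02 -1.000e-01  5.833e+01] F [2.2 2.3 0.3] w 0.0154 g 27.2 q [-54.  39.  58.  95. -35.  67. -19.]
[ 0.44893674 -0.48887839  0.6911049 ]
```

```bash
python3 -m creep '{"translation":[[0,0,0],[0,0,0],[0,0,0],[0,0,-0.4],[0,0,-0.6]],"turn":[[0,0,0],[0,0,0],[0,0,0],[0,0,0],[0,0,0]],"grip":[0.36,0.36,0.36,0.36,0.36]}'
python3 -m creep '{"translation":[[-0.45,0,-0.5],[-0.45,0,-0.5],[-0.5,0,-0.3],[0,0,0],[0,0,0]],"turn":[[0,0,-0.055],[0,0,-0.055],[0,0,-0.055],[0,0,0],[0,0,0]],"grip":[0.36,0.36,0.36,0.36,0.36]}'
python3 - <<'E'
from h import *
st();c=shot('wrist');save(c,'pics/w9.png',(80,0,460,280),2)
for p in((.5116,.0769),(.5121,.1609),(.5856,.0765)): barfit(c,p,zlo=.036,zhi=.055,ztop=.045,rad=.042)
W=wheight(c);Z=R.from_euler('z',BED[2])
for n,dy in(('red',70),('blue',0),('yel',-70)):
    a=np.array(BED[:2])+Z.apply([.096,dy/1000,0])[:2]
    m=(W[...,2]>.0665)&(W[...,2]<.08)&(np.hypot(*(W[...,:2]-a).transpose(2,0,1))<.03)
    ys,xs=np.where(m);p=hit(c,np.c_[xs,ys],.072)[:,:2];r=cv2.minAreaRect((p*1000).astype(np.float32));al=(r[2]+(90 if r[1][0]<r[1][1] else 0))%180
    print(n,'long',round(al,1),'angle rad',np.radians(180-.36-al).round(3),m.sum(),np.round(r[1],1))
E
```

```text
time_s: 54.68
tool_pos: [0.643, 0.1164, 0.126]
tool_rot: [-179.8, 0.1, 58.1]
force: [1.1, 0.9, -0.4]
grip_width: 0.031
grasp_force: 0.0
time_s: 55.3
tool_pos: [0.6034, 0.0142, 0.2303]
tool_rot: [-180.0, -0.1, 87.8]
force: [0.2, -0.4, 0.2]
grip_width: 0.0313
grasp_force: 0.0
t 55.3 p [0.6034 0.0142 0.2303] rpy [-1.7997e+02 -1.3000e-01  8.7780e+01] F [ 0.2 -0.4  0.2] w 0.0313 g 0.0 q [-53.  20.  63.  91. -19.  80.   9.]
bar mean [0.5132 0.0764] rect [513.  76.] [39.7 64.3] long rect 90.01 pca 89.75 n 1663 z 0.0445 col [65. 63. 62.]
bar mean [0.5134 0.1594] rect [513.3 159.9] [65.1 39.7] long rect 89.35 pca 90.13 n 1622 z 0.0445 col [56. 54. 54.]
bar mean [0.5861 0.0767] rect [585.8  76.8] [64.4 38.4] long rect 89.56 pca 88.97 n 1780 z 0.0445 col [84. 80. 78.]
red long 64.5 angle rad 2.01 396 [39.  14.4]
blue long 63.3 angle rad 2.03 437 [37.9 14.5]
yel long 65.8 angle rad 1.988 427 [37.4 14.9]
```

View pics/w9.png

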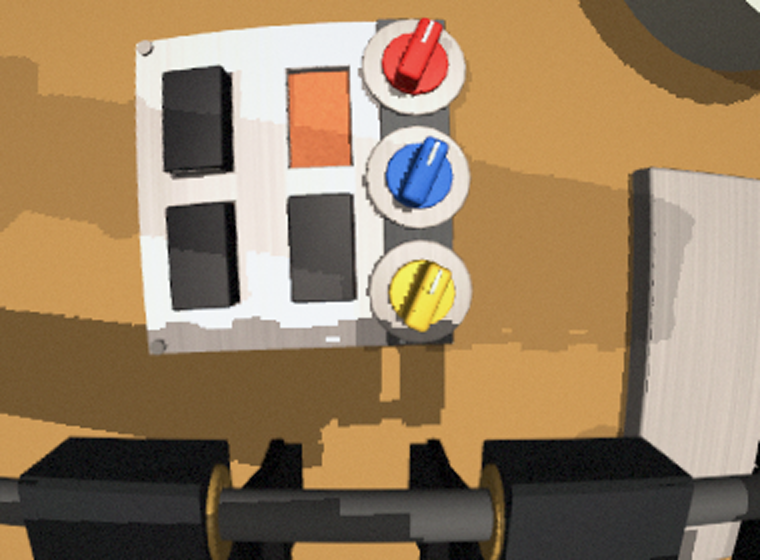

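All three bars are seated and all three knobs (red 415,60; blue 420,172; yellow 423,295) are at about 2.0 rad, with the robot clear of everything. Handing in.

```bash
python3 -c "
from cell import env
print(env.sign_off())"
```

```text
the job is handed in; nothing more can be done
None
```

I seated all three bars that were on the bench flat in pockets, then turned the red, yellow and blue knobs in that order to their end stops (about 2.0 rad each by camera). The robot stood clear, nothing was knocked over, and I handed the job in at about 55 s; no verdict came back.

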